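Make room in the storage carton and pack the model house

ROBOT

A 6-joint arm with a two-finger parallel gripper is mounted at the origin on the work surface; the furniture and walls round the work are solid. World frame = base frame: x ahead of the robot, y to its left, z up, the work surface at z = 0. Lengths are in mm, angles in degrees, forces in N, time in s.
With the tool pointing down it reaches from about 300 to 850 mm from the base axis. Payload 5.4 kg.
Tool frame: the origin (TCP) lies between the finger pads; the fingertips stand 8 mm ahead of it and the grasp point (between the pads) lies 11 mm behind it (arm.nose_length is the distance from the TCP to the fingertips, in mm); y points along the fingers, x is the direction in which the jaws open and shut, and the axes are right-handed (so a half turn about y gives the same grasp; the last joint's range is limited). The gripper opens to 85 mm and grips with 20 to 120 N. Pads are 22 mm wide; open, the fingers measure 114 mm over their backs; the gripper's body (76 mm by 85 mm) begins 54 mm behind the grasp point. The pads swing forward as they close: fully open they stand 13 mm farther back than shut.
Start: joints at [53.107, 9.076, 91.501, -0, 79.423, -12.038], TCP at [241.692, 521.719, 239.299] pointing down, gripper open.
Joint ranges: [-166.64, 166.64], [-54.1, 131.32], [10.49, 154.53], [-73.88, 253.88], [9.74, 151.15], [-171.62, 171.62]. Speed limits (degrees/s): [147.25, 147.25, 180, 180, 180, 180].

INTERFACE

Orientations are given as [roll, pitch, yaw] about the fixed x, y, z axes, in that order (R = Rz(yaw) Ry(pitch) Rx(roll)).
In Python, from rig import arm, read_camera gives the robot as it stands.
- The arm moves only by the shell command python3 -m crank 'ROWS'. ROWS is JSON, a list of rows, each a list of 3 entries, a list of its own where there are three numbers: the turn, a rotation vector about the world's x, y, z in rad, then the shift along the world's x, y, z in m, then the finger opening in m, from 0 to 0.0854. In form: [[[wx, wy, wz], [dx, dy, dz], grip], ...]. A call has 1 to 5 rows; each row shifts and turns the commanded pose from where the row before left it; what a row does not reach is not made up. A row lasts 1/10 s, in which the tool goes at most 50 mm and 8.59 degrees, less where a joint would pass 70% of its speed; a pose out of reach is approached as far as the arm can. A call with a gripper value outside its range is refused whole. The fingers move at their own pace and stop on an object; the grip force is fixed at half the most. Time passes only in rows, so rows that do not move let the fingers close. It gives the time, the measured TCP pose, the force and the opening at its end, in the units of the state.
- arm.read_state(): the state, without advancing time (a new reading comes with each control period).
- read_camera(name): name is "side" or "top" or "wrist"; returns a dict with "color" (400x640x3 uint8, red, green, blue), "mtx" (3x3 intrinsics, pixels), "pose" (4x4, takes a point from camera to world coordinates); the wrist camera has in their place "T_tool_cam" (4x4, takes a point from camera to tool coordinates, whose origin is the TCP and whose axes are the tool frame's). Camera axes: x right, y up, looking along -z (the intrinsics and any distortion apply to the point x, -y, -z); pixel columns grow to the right and rows downward; lengths in mm; the calibration is good to about 2 mm. The wrist camera is an equidistant fisheye: a pixel r from the principal point sees the ray r / f radians off the axis. A picture is of the moment at which its call begins: read the wrist's pose just before it. There is no depth.
- arm.close_job(): hands the job in, once; it reports no verdict.
The state is a dict: "clock": time; "joints": joint angles; "joint_velocities": joint speeds; "tau": joint torques, N m; "tool_pos": TCP position; "eef_rot": TCP orientation; "ft_force": force on the tool from outside, world axes, zero at the start; "torque": the same for the moment, N m; "grip_width": finger opening in mm.
Only numpy, scipy, OpenCV 4.12 (cv2) and the standard library are available. Lean on these libraries where they do the work, as an engineer would, in place of code of your own. Each camera call takes 0.05 s, during which the arm holds its last target.

TASK

Two model wagons stand scattered in the cardboard storage carton and leave no room for the model house. Without lifting the wagons, slide them sideways until they stand close together along one long side of the carton (either one), then put the house into the space this opens, so that all three stand upright on the carton's floor. Set the house down gently rather than dropping it, and leave the black tank car where it stands.

Things in the scene. Friction and masses are not known exactly. Their poses are not given: they have to be found in the camera images.
- carton_floor (a point): Centre of the inner floor of the open cardboard carton, which is fixed to a 22 mm thick plywood board on the table. Its x axis runs across the carton (inside width 160 mm), its y axis along it (inside length 200 mm), z up. The floor lies 4 mm above the board (26 mm above the table), the walls are 5 mm thick and their rim is 41 mm above the inner floor; no lid.
- boxcar_mid (a point): Green closed boxcar standing on its wheels inside the carton, 169 mm long with its couplers (body 148 mm), 38 mm wide over its ladders (body 34 mm), 54 mm high, 0.11 kg. The point is the centre of the wagon, 27 mm above the surface it stands on. Its x axis runs along the wagon (at the start roughly along the carton's y axis), z up. Its wheels do not turn: it slides on them when it is pushed.
- gondola_mid (a point): Brown open low wagon standing on its wheels inside the carton, 181 mm long with its couplers (body 158 mm), 37 mm wide over its ribs (body 34 mm), 31 mm high, 0.09 kg. The point is the centre of the wagon, 16 mm above the surface it stands on. Axes and wheels as for the boxcar. The two wagons stand side by side with gaps, in either order; the gap between the wagon on the carton's -x side (nearer the robot) and the wall on that side is at least 24 mm.
- boxcar: The same green boxcar; its origin is below its centre, at the bottom of its wheels.
- gondola: The same brown open wagon; its origin is below its centre, at the bottom of its wheels.
- house: The model house described under house_mid; its origin is at the height of its underside.
- house_mid (a point): Model house with orange-red walls and roof, 0.06 kg, standing on the plywood board outside the carton, overall 76 mm (its x, over the eaves) by 85 mm (its y) by 86 mm high. The point lies in the middle of its walls, 30 mm above its underside; the walls are 52 mm apart in its x and 62 mm in its y, upright up to 40 mm above the underside, where the roof begins. Grip it across the walls below the roof. z up.
- tankcar_mid (a point): Black tank car, a bystander outside the carton, 151 mm long (its x), 35 mm wide, 56 mm high; the point is the middle of its barrel, 31 mm above the board. It must be left where it stands.
There are look-alikes about, which are no part of the job. Of the things that look like the house, the smaller one is meant.

How it is judged (in metres and radians):
On the way:
1. both wagons stand close together along one long side of the carton (both centres more than 16 mm from the carton's middle line, on the same side), with the house still outside ((x of each of boxcar_mid, gondola_mid in the frame of carton_floor above 0.016 m or x of each of boxcar_mid, gondola_mid in the frame of carton_floor below -0.016 m) and horizontal distance between house_mid and carton_floor above 0.12 m), for 0.2 s.
At the end, for the whole second after the job is handed in: The house, the boxcar and the open wagon all stand upright (within 0.07 rad) on the carton's inner floor (heights within 4 mm), inside its walls and at rest, the wagons still both more than 16 mm to the same side of the carton's middle line; the house is released (x of house_mid in the frame of carton_floor between -0.065 and 0.065 m and y of house_mid in the frame of carton_floor between -0.085 and 0.085 m and z of house_mid in the frame of carton_floor between 0.025 and 0.034 m and angle between each of house_mid, boxcar_mid, gondola_mid's own z axis and vertical below 0.07 rad and x of boxcar_mid in the frame of carton_floor between -0.07 and 0.07 m and y of boxcar_mid in the frame of carton_floor between -0.03 and 0.03 m and z of boxcar_mid in the frame of carton_floor between 0.022 and 0.031 m and x of gondola_mid in the frame of carton_floor between -0.07 and 0.07 m and y of gondola_mid in the frame of carton_floor between -0.03 and 0.03 m and z of gondola_mid in the frame of carton_floor between 0.011 and 0.02 m and (x of each of boxcar_mid, gondola_mid in the frame of carton_floor above 0.016 m or x of each of boxcar_mid, gondola_mid in the frame of carton_floor below -0.016 m) and linear speed of each of house, boxcar, gondola below 0.02 m/s and contact force between house and the fingers below 0.1 N); the robot touches nothing.
It fails at once if a wagon is lifted more than 15 mm off the carton's floor (z of boxcar_mid in the frame of carton_floor above 0.042 m or z of gondola_mid in the frame of carton_floor above 0.031 m).
It fails at once if a wagon is tipped over (angle between any of boxcar_mid, gondola_mid's own z axis and vertical above 0.6 rad).
It fails at once if the house is dropped into the carton (moves faster than 0.6 m/s close above its floor) (horizontal distance between house_mid and carton_floor below 0.1 m and z of house_mid in the frame of carton_floor below 0.1 m and linear speed of house above 0.6 m/s).
It fails at once if the tank car is shifted by more than 30 mm (distance of tankcar_mid from where it was at the start of the episode above 0.03 m).
It also fails if it takes over 54 s, if anything falls off the work surface, if the arm or the gripper's body presses on something with over 40 N, if the wrist force passes 120 N, or if a joint passes its speed limit or range.

## Working session

There is one attempt and no reset: what is moved stays moved. The work goes in short steps, Python scripts to look and compute and a shell command to move; the robot and the scene stay as the last step left them, time stands still between calls to the robot, and variables do not carry over. Pictures are saved under pics/ and viewed, and the job is handed in when it is done.

```bash
ls; mkdir -p pics; python3 - <<'E'
from rig import arm, read_camera
import cv2
print(arm.read_state())
for n in ("side","top","wrist"):
    c=read_camera(n)
    cv2.imwrite(f"pics/{n}0.png",c["color"][:,:,::-1])
    print(n,c["mtx"],c.get("pose"),c.get("T_tool_cam"),c.keys())
E
```

```text
pics
{'clock': 0.0, 'joints': array([ 5.31079942e+01,  9.11417079e+00,  9.15737751e+01, -5.72582626e-04,
        7.94241289e+01, -1.20383435e+01]), 'joint_velocities': array([ 0.05768229,  0.02260295, -0.0397609 , -0.07680823,  0.00331533,
        0.03672615]), 'tau': array([-6.84179886e-04, -3.95991504e+01, -3.31430984e+01, -2.03371778e-04,
        8.35154933e-03, -2.98771248e-06]), 'tool_pos': array([241.32964578, 521.24005215, 238.28799084]), 'eef_rot': array([-89.97717523,   0.10972743,  65.14646519]), 'ft_force': array([ 0.21189742, -0.19210764,  0.70713021]), 'torque': array([-0.02540915, -0.02176847,  0.02489918]), 'grip_width': 85.16576601545849}
side [[433.72534235   0.         319.81895375]
 [  0.         433.72534235 194.32762807]
 [  0.           0.           1.        ]] [[ 9.18877566e-01  1.91259441e-01 -3.45085272e-01  4.46871947e+01]
 [-3.94192296e-01  4.81900834e-01 -7.82549692e-01 -8.88863437e+02]
 [ 1.66268644e-02  8.55097312e-01  5.18200864e-01  6.28544465e+02]
 [ 0.00000000e+00  0.00000000e+00  0.00000000e+00  1.00000000e+00]] None dict_keys(['color', 'mtx', 'pos
[... 194 characters left out ...]
298e+02]
 [-9.99859071e-01  2.37590924e-03 -1.66190622e-02 -6.90996029e+01]
 [-1.61968160e-02  1.23877959e-01  9.92165266e-01  1.04112734e+03]
 [ 0.00000000e+00  0.00000000e+00  0.00000000e+00  1.00000000e+00]] None dict_keys(['color', 'mtx', 'pose'])
wrist [[309.70691629   0.         316.89971408]
 [  0.         309.70691629 200.10507068]
 [  0.           0.           1.        ]] None [[ 9.99999702e-01  4.38737402e-04 -6.35431701e-04  5.38987781e-01]
 [-7.28744112e-04  2.64109936e-01 -9.64492307e-01 -1.35441374e+02]
 [-2.55335023e-04  9.64492483e-01  2.64110177e-01  6.63347360e+01]
 [ 0.00000000e+00  0.00000000e+00  0.00000000e+00  1.00000000e+00]] dict_keys(['color', 'mtx', 'T_tool_cam'])
```

View pics/side0.png

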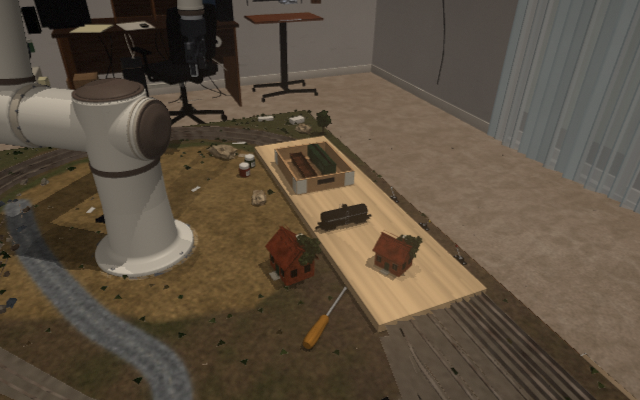

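View pics/top0.png

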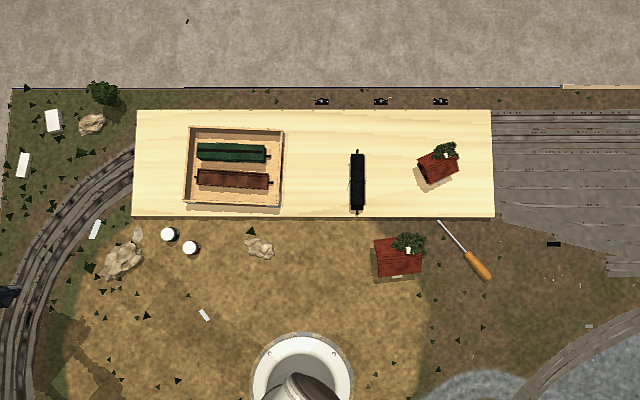

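View pics/wrist0.png

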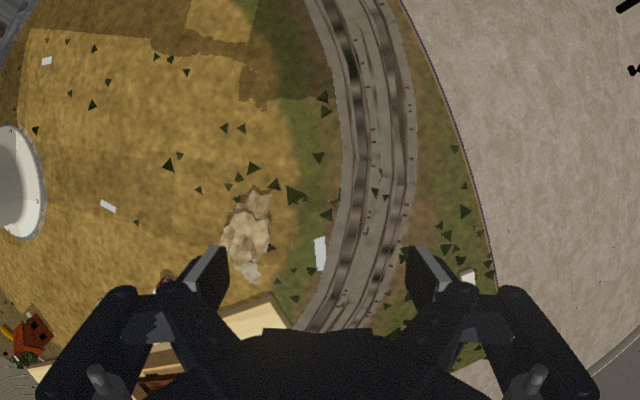

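```bash
cat > h.py <<'E'
import numpy as np, cv2
from rig import arm, read_camera
from scipy.spatial.transform import Rotation as R
def ray(c,uv,tool=None):
    K=c["mtx"]; u,v=uv
    if "pose" in c:
        P=c["pose"]; d=np.array([(u-K[0,2])/K[0,0],-(v-K[1,2])/K[1,1],-1.])
    else:
        P=tool@c["T_tool_cam"]; dx,dy=u-K[0,2],v-K[1,2]; r=np.hypot(dx,dy)+1e-9; t=r/K[0,0]
        d=np.array([np.sin(t)*dx/r,-np.sin(t)*dy/r,-np.cos(t)])
    d=P[:3,:3]@d
    return P[:3,3],d/np.linalg.norm(d)
def onz(c,uv,z,tool=None):
    o,d=ray(c,uv,tool); return o+d*(z-o[2])/d[2]
def tri(*rays):
    A=np.zeros((3,3));b=np.zeros(3)
    for o,d in rays:
        M=np.eye(3)-np.outer(d,d);A+=M;b+=M@o
    p=np.linalg.solve(A,b)
    return p,[round(float(np.linalg.norm((np.eye(3)-np.outer(d,d))@(p-o))),1) for o,d in rays]
def tool(s=None):
    s=s or arm.read_state(); T=np.eye(4); T[:3,:3]=R.from_euler('xyz',s['eef_rot'],degrees=True).as_matrix(); T[:3,3]=s['tool_pos']; return T
def proj(c,p,tool=None):
    P=c["pose"] if "pose" in c else tool@c["T_tool_cam"]
    q=np.linalg.inv(P)@np.r_[p,1]; x,y,z=q[0],-q[1],-q[2]; K=c["mtx"]
    if "pose" in c: return K[0,0]*x/z+K[0,2],K[1,1]*y/z+K[1,2]
    r=np.hypot(x,y);t=np.arctan2(r,z); return K[0,0]*t*x/r+K[0,2],K[0,0]*t*y/r+K[1,2]
def crop(img,x0,y0,x1,y1,s,name):
    cv2.imwrite(name,cv2.resize(img[y0:y1,x0:x1,::-1],None,fx=s,fy=s,interpolation=cv2.INTER_CUBIC))
E
python3 - <<'E'
from h import *
im=cv2.imread("pics/top0.png")[:,:,::-1]; crop(im,170,110,300,220,6,"pics/topcarton.png"); crop(im,340,120,480,290,3.5,"pics/tophouses.png")
im=cv2.imread("pics/side0.png")[:,:,::-1]; crop(im,250,120,440,300,3.3,"pics/sidecrop.png")
E
```

```text
(no output)
```

View pics/topcarton.png

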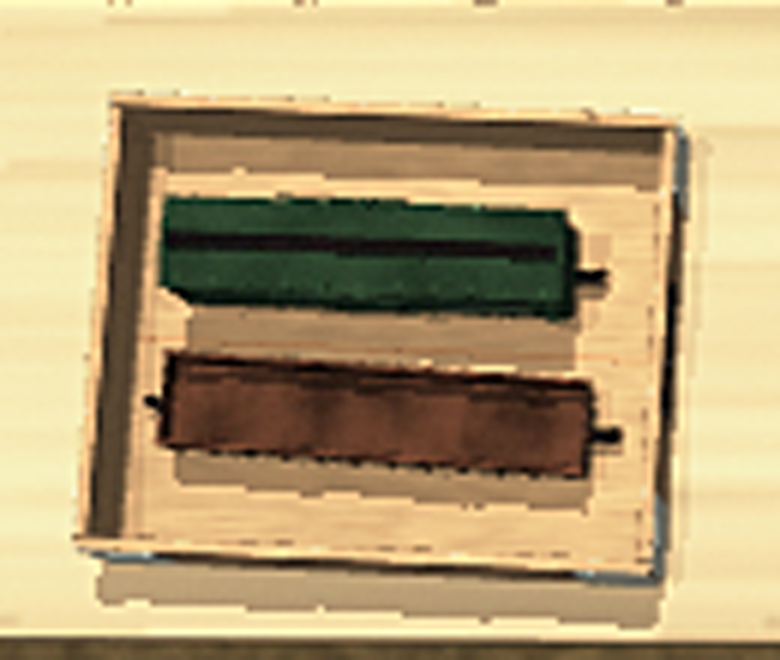

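View pics/tophouses.png

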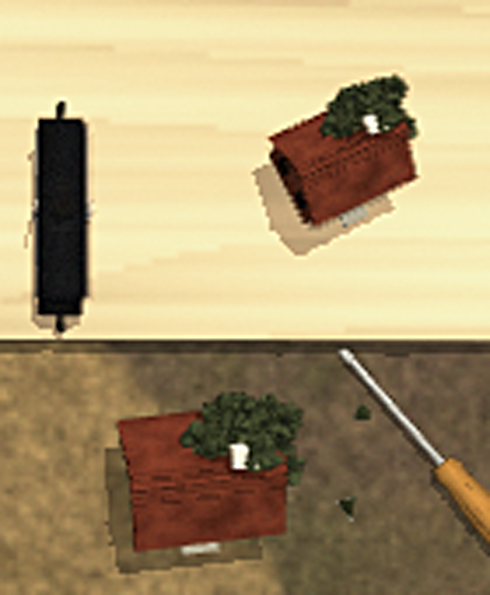

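View pics/sidecrop.png

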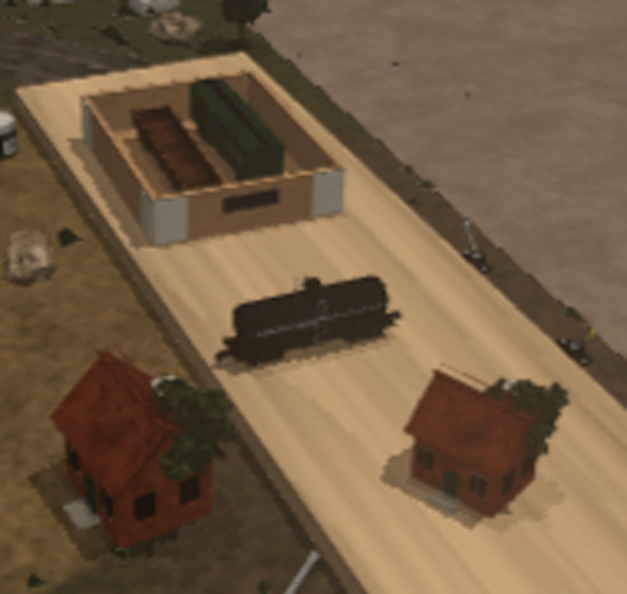

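```bash
python3 - <<'E'
from h import *
np.set_printoptions(precision=1,suppress=True)
t=read_camera("top");s=read_camera("side")
f=lambda x,y:(170+x/6,110+y/6)
for n,p in dict(TL=(113,98),TR=(680,124),BR=(658,578),BL=(80,548)).items(): print(n,onz(t,f(*p),67))
for n,p in dict(g1=(163,198),g2=(570,212),g3=(575,318),g4=(185,305)).items(): print("box",n,onz(t,f(*p),80))
for n,p in dict(g1=(165,352),g2=(593,380),g3=(585,478),g4=(160,445)).items(): print("gon",n,onz(t,f(*p),57))
g=lambda x,y:(340+x/3.5,120+y/3.5)
q=lambda x,y:(250+x/3.3,120+y/3.3)
for n,p in dict(h1=(270,137),h2=(312,225),h3=(416,178)).items(): print("house",n,onz(t,g(*p),65))
# ridge left end: top (290,?)
print(tri(ray(t,g(312,225)),ray(s,q(410,435))))
for p in ((60,108),(60,325)): print("tank",onz(t,g(*p),45))
for p in ((272,137),(290,152)): print(tri(ray(t,g(*p)),ray(s,q(436,372))))
E
```

```text
TL [563.9 249.7  67. ]
TR [554.1  40.3  67. ]
BR [386.8  45.5  67. ]
BL [397.1 254.7  67. ]
box g1 [523.1 225.7  80. ]
box g2 [518.  78.  80.]
box g3 [479.1  75.4  80. ]
box g4 [483.7 216.2  80. ]
gon g1 [470.7 229.7  57. ]
gon g2 [460.6  71.8  57. ]
gon g3 [424.3  74.   57. ]
gon g4 [436.2 230.2  57. ]
house h1 [ 491.  -252.3   65. ]
house h2 [ 435.7 -277.    65. ]
house h3 [ 465.3 -341.9   65. ]
(array([ 438.7, -279.7,   55.8]), [1.7, 1.7])
tank [ 513.8 -123.    45. ]
tank [ 375.  -122.4   45. ]
(array([ 483. , -249.1,   74.2]), [6.5, 6.5])
(array([ 473.9, -259. ,   82.9]), [4.4, 4.4])
```

```bash
python3 -m crank '[[[0,0,0.039],[0.029,-0.0375,-0.004],0.085],[[0,0,0.039],[0.029,-0.0375,-0.004],0.085],[[0,0,0.039],[0.029,-0.0375,-0.004],0.085],[[0,0,0.039],[0.029,-0.0375,-0.004],0.085],[[0,0,0.039],[0.029,-0.0375,-0.004],0.085]]'
python3 -m crank '[[[0,0,0.039],[0.029,-0.0375,-0.004],0.085],[[0,0,0.039],[0.029,-0.0375,-0.004],0.085],[[0,0,0.039],[0.029,-0.0375,-0.004],0.085],[[0,0,0.039],[0.029,-0.0375,-0.004],0.085],[[0,0,0.039],[0.029,-0.0375,-0.004],0.085]]'
python3 - <<'E'
from h import *
c=read_camera("wrist"); cv2.imwrite("pics/w1.png",c["color"][:,:,::-1]); np.save("w1T.npy",tool()); print(tool())
E
```

```text
clock: 0.75
tool_pos: [387.5, 332.6, 219.2]
eef_rot: [-90.0, -0.0, 76.4]
ft_force: [0.4, 0.6, -0.0]
grip_width: 85.0
clock: 1.25
tool_pos: [532.6, 145.0, 199.2]
eef_rot: [-90.0, -0.0, 87.6]
ft_force: [0.1, 0.8, -0.5]
grip_width: 84.7
[[ 4.55347089e-02  2.72204866e-03 -9.98959049e-01  5.36232432e+02]
 [ 9.98955005e-01 -4.06355183e-03  4.55234519e-02  1.39136824e+02]
 [-3.93540482e-03 -9.99988039e-01 -2.90423679e-03  1.98659602e+02]
 [ 0.00000000e+00  0.00000000e+00  0.00000000e+00  1.00000000e+00]]
```

View pics/w1.png

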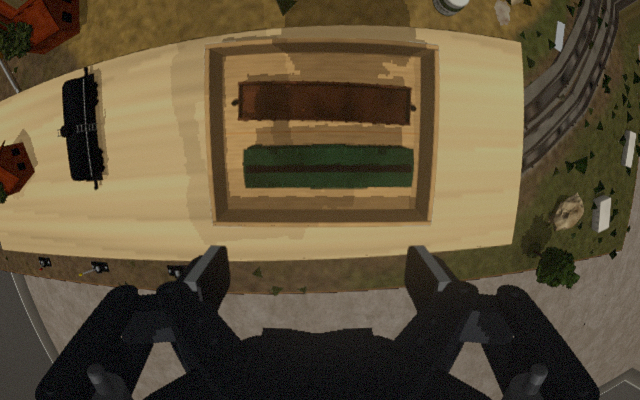

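```bash
python3 - <<'E'
from h import *
T=tool();c=read_camera("wrist"); cv2.imwrite("pics/w2.png",c["color"][:,:,::-1]); np.save("w2T.npy",T); print(T[:3,3],tool()[:3,3])
crop(c["color"],195,25,445,235,3.2,"pics/w2c.png")
E
```

```text
[536.23243241 139.13682437 198.65960162] [534.18209567 142.1966222  198.74588244]
```

View pics/w2c.png

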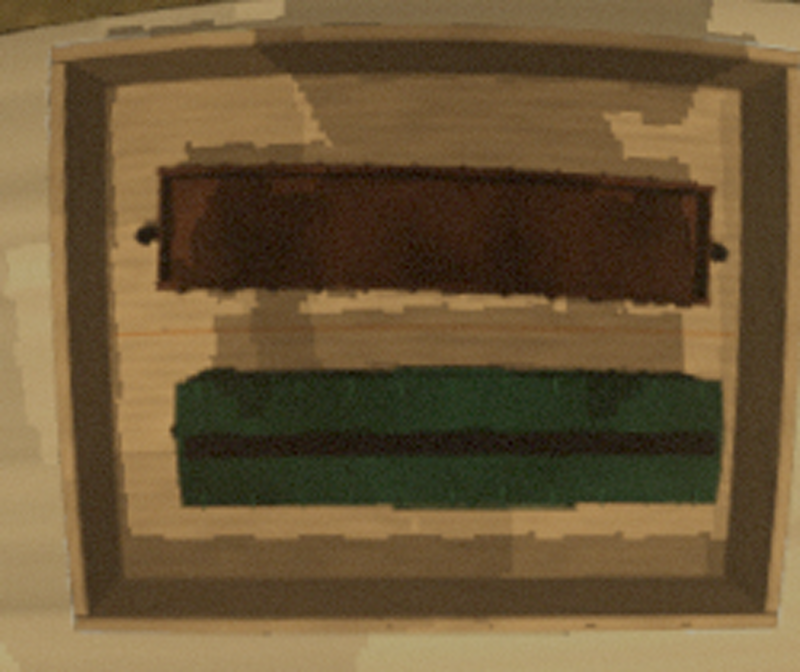

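```bash
python3 - <<'E'
from h import *
np.set_printoptions(precision=1,suppress=True)
for i in range(3): read_camera("wrist")
T=tool();c=read_camera("wrist"); cv2.imwrite("pics/w3.png",c["color"][:,:,::-1]); np.save("w3T.npy",T); print(T[:3,3],tool()[:3,3],arm.read_state()['clock'])
crop(c["color"],195,25,445,235,3.2,"pics/w3c.png")
E
```

```text
[531.3 147.  199.1] [531.  147.6 199.2] 1.55
```

View pics/w3c.png

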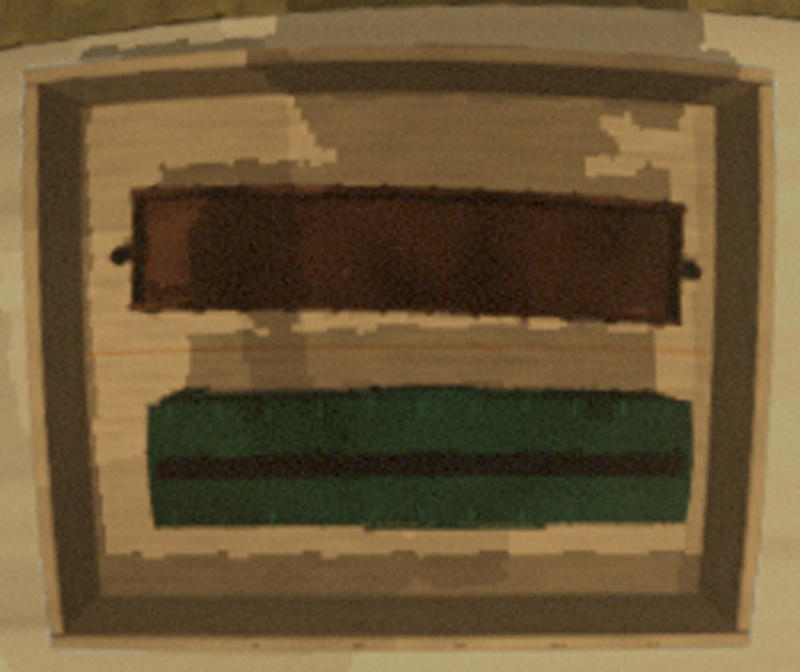

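```bash
python3 - <<'E'
from h import *
np.set_printoptions(precision=1,suppress=True)
c=read_camera("wrist");T=np.load("w3T.npy")
f=lambda p:(195+p[0]/3.2,25+p[1]/3.2)
def P(n,ps,z): 
    q=np.array([onz(c,f(p),z,T) for p in ps]); print(n,q[:,:2].ravel(), "mean",q.mean(0))
P("rim out",[(24,70),(774,72),(750,637),(50,637)],67)
P("floor in",[(85,105),(712,103),(700,597),(98,597)],26)
P("gond top",[(132,190),(684,206),(681,324),(131,308)],57)
P("box eaves",[(148,403),(692,402),(687,525),(152,527)],73)
P("box couplers/bottom",[(152,527)],60)
t=read_camera("top")
g=lambda p:(170+p[0]/6,110+p[1]/6)
for n,a,b in (("rimTL",(24,70),(658,578)),("rimTR",(774,72),(80,548)),("rimBR",(750,637),(113,98)),("rimBL",(50,637),(680,124)),("gon",(132,190),(585,478)),("gon",(684,206),(160,445)),("gon",(681,324),(165,352)),("gon",(131,308),(593,380))):
    print(n,*tri(ray(c,f(a),T),ray(t,g(b))))
E
```

```text
rim out [392.4  51.7 401.6 260.9 567.1 254.1 557.5  44.7] mean [479.6 152.9  67. ]
floor in [396.2  57.1 403.9 255.5 567.1 250.7 557.9  48.1] mean [481.3 152.9  26. ]
gond top [429.9  79.4 440.8 235.  474.9 233.2 463.8  77.1] mean [452.4 156.2  57. ]
box eaves [489.9  84.1 495.7 231.5 530.2 230.6 524.2  82. ] mean [510. 157.  73.]
box couplers/bottom [527.1  78.6] mean [527.1  78.6  60. ]
rimTL [388.4  46.9  53.4] [0.3, 0.3]
rimTR [398.9 261.2  57.7] [3.4, 3.4]
rimBR [551.7 237.  108.7] [1.1, 1.1]
rimBL [558.2  41.5  58.9] [1.9, 1.9]
gon [427.2  75.8  41.1] [0.9, 0.9]
gon [439.1 238.5  37.5] [2.3, 2.3]
gon [475.9 240.   28.7] [1.6, 1.6]
gon [463.3  73.6  43.1] [0.4, 0.4]
```

```bash
python3 - <<'E'
from h import *
np.set_printoptions(precision=1,suppress=True)
T=tool(); print(T[:3,3])
t=read_camera("top");s=read_camera("side");w=read_camera("wrist")
crop(t["color"],180,60,320,200,5,"pics/t4.png");crop(w["color"],160,220,480,350,2.5,"pics/w4.png");
crop(s["color"],230,60,350,200,5,"pics/s4.png")
for x in (-42.5,42.5):
  for z in (-11,11):
    p=(T@np.r_[x,-5,z,1])[:3]; print(x,z,"w",(np.array(proj(w,p,T))-(160,220))*2.5,"t",(np.array(proj(t,p))-(180,60))*5,"s",(np.array(proj(s,p))-(230,60))*5)
E
```

```text
[531.  148.  199.4]
-42.5 -11 w [176.1 151.5] t [306.8 293.8] s [553.9 280. ]
-42.5 11 w [163.8  50. ] t [302.8 350.2] s [516.1 284.7]
42.5 -11 w [604.5 151.5] t [ 84.7 284.7] s [495.2 228.4]
42.5 11 w [616.6  49.9] t [ 80. 341.] s [459.1 232.6]
```

View pics/t4.png

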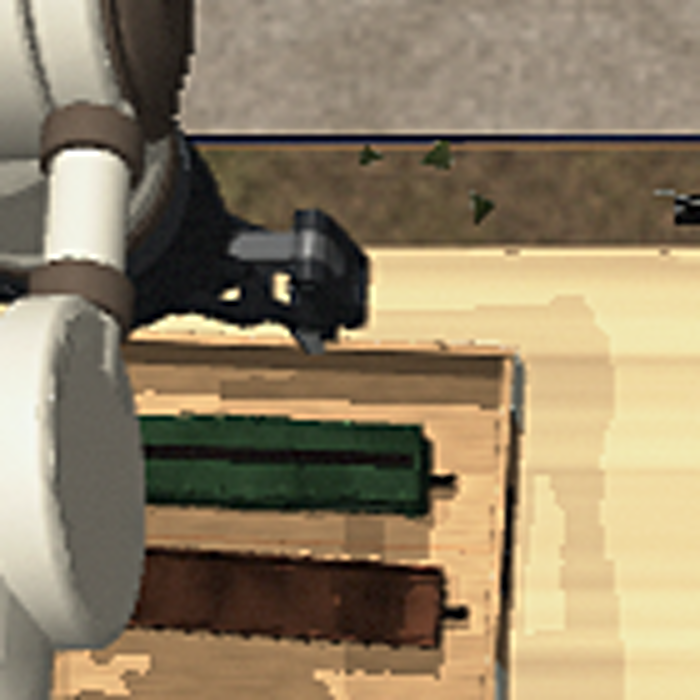

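View pics/w4.png

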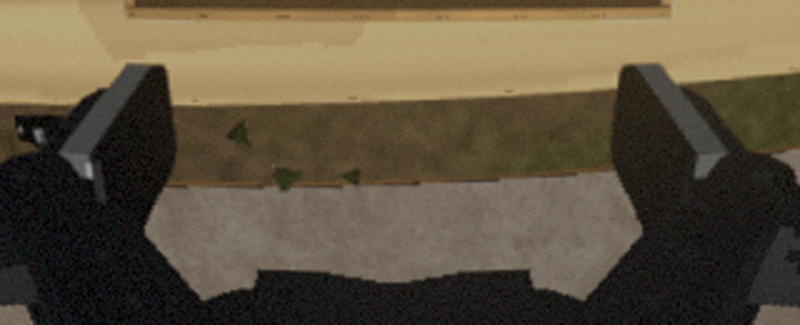

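View pics/s4.png

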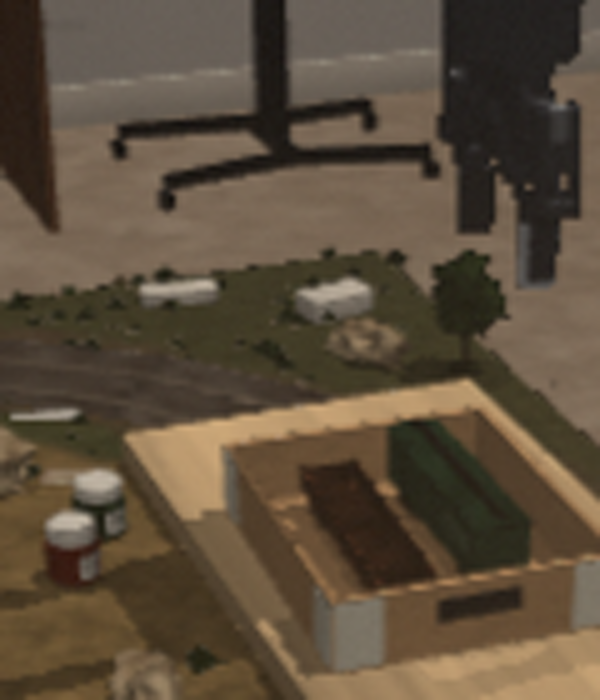

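```bash
python3 - <<'E'
from h import *
from scipy.optimize import least_squares
np.set_printoptions(precision=1,suppress=True)
w=read_camera("wrist");T=np.load("w3T.npy");t=read_camera("top");s=read_camera("side")
q=lambda p:(250+p[0]/3.3,120+p[1]/3.3)
f=lambda p:(195+p[0]/3.2,25+p[1]/3.2)
g=lambda p:(170+p[0]/6,110+p[1]/6)
# order: (-x,-y),(-x,+y),(+x,+y),(+x,-y)
L=[(-85,-105),(-85,105),(85,105),(85,-105)]
W=[f(p) for p in [(24,70),(774,72),(750,637),(50,637)]]
Tp=[g(p) for p in [(658,578),(80,548),(113,98),(680,124)]]
S=[q(p) for p in [(150,197),(82,98),(250,73),(344,170)]]
def fit(use):
    def r(v):
        o=[]
        Rz=R.from_euler('z',v[3]).as_matrix()
        for i,l in enumerate(L):
            p=Rz@np.r_[l,0]+v[:3]
            if 'w' in use:o+=list(np.subtract(proj(w,p,T),W[i]))
            if 't' in use:o+=list(np.subtract(proj(t,p),Tp[i])*2)
            if 's' in use:o+=list(np.subtract(proj(s,p),S[i])*2)
        return o
    a=least_squares(r,[478,150,67,-.05]); print(use,a.x[:3],np.degrees(a.x[3]),"res",np.array(a.fun))
for u in ('w','t','s','wt','ts','wts'): fit(u)
E
```

```text
w [479.9 152.9  63.8] -2.499454362952947 res [ 1.2 -1.3 -0.9 -1.4 -1.3  1.1  1.   1.6]
t [477.  149.3  58.9] -2.3462701286040044 res [-1.3 -0.2 -0.4  1.4  1.4 -0.1  0.2 -1.2]
s [484.8 168.7  53.6] -2.4895898760338193 res [ 0.9  2.3 -0.2 -1.2  0.8 -0.7 -1.6 -0.7]
wt [478.5 151.1  60.7] -2.457887332855674 res [ 0.4 -1.6 -3.2 -1.6 -4.  -2.3 -2.6 -0.3 -3.9 -1.2 -0.4 -2.   0.1 -0.7
 -1.4 -2.8]
ts [476.1 148.2  64.5] -2.4073586265106153 res [-1.   0.2  0.2  3.4 -1.1  1.6 -1.8 -1.4  0.9 -0.8  1.1 -1.2  0.8 -1.7
  0.1 -0.2]
wts [478.3 151.1  62.1] -2.4745230025280467 res [-0.1 -2.3 -3.5 -1.4  0.9  3.6 -3.4 -2.9 -3.1 -0.3 -0.9 -1.  -3.3 -0.9
 -0.9 -2.2  1.7 -0.7 -0.3 -0.5 -1.5 -2.9  0.3  0.2]
```

```bash
python3 -m crank '[[[0,0,0],[-0.0385,0.0017,-0.028],0.085],[[0,0,0],[-0.0385,0.0017,-0.028],0.085],[[0,0,0],[-0.0385,0.0017,-0.028],0.085],[[0,0,0],[0,0,0],0.085],[[0,0,0],[0,0,0],0.085]]'
python3 - <<'E'
from h import *
read_camera("wrist")
T=tool();c=read_camera("wrist"); cv2.imwrite("pics/w5.png",c["color"][:,:,::-1]); np.save("w5T.npy",T); print(T[:3,3],tool()[:3,3])
E
```

```text
clock: 2.45
tool_pos: [414.5, 151.9, 114.2]
eef_rot: [-89.9, 0.0, 87.5]
ft_force: [0.6, 0.1, 0.8]
grip_width: 84.9
[417.1431967  151.94392506 116.08367321] [418.5054158  151.9383088  117.07971665]
```

View pics/w5.png

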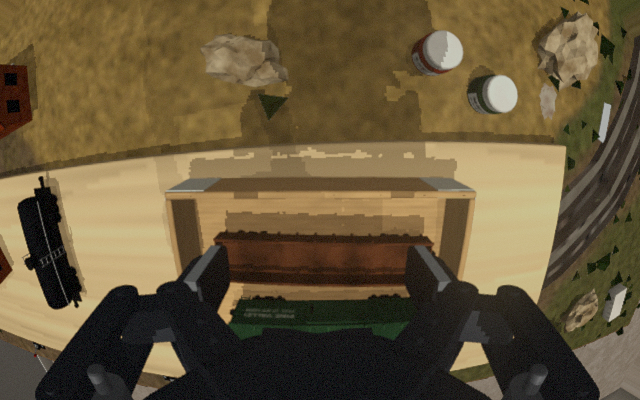

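```bash
python3 - <<'E'
from h import *
np.set_printoptions(precision=1,suppress=True)
for i in range(4):
    T=tool(); w=read_camera("wrist"); s=arm.read_state(); print(s['clock'],s['tool_pos'])
f0=478.5,150.5
Rz=R.from_euler('z',-2.5,degrees=True).as_matrix()
im=w["color"].copy()
for l in [(-85,-105,41),(-85,105,41),(-80,-100,0),(-80,100,0),(-80,-100,41),(-80,100,41)]:
    p=Rz@np.array(l,float)+[*f0,26]; u=proj(w,p,T); print(l,u); cv2.circle(im,(int(round(u[0])),int(round(u[1]))),2,(0,255,255),1)
crop(im,150,160,490,320,2.3,"pics/w6.png")
E
```

```text
2.6 [419.  151.9 117.4]
2.65 [418.9 151.9 117.3]
2.7 [418.6 151.8 117.1]
2.75 [418.2 151.8 116.7]
(-85, -105, 41) (np.float64(161.29881378794633), np.float64(185.96419793441612))
(-85, 105, 41) (np.float64(474.3425254945591), np.float64(185.6901142405344))
(-80, -100, 0) (np.float64(191.07309384188602), np.float64(180.2665793221658))
(-80, 100, 0) (np.float64(444.32872368420476), np.float64(180.05315048286752))
(-80, -100, 41) (np.float64(168.46600625888632), np.float64(193.1346124082502))
(-80, 100, 41) (np.float64(467.2337603016226), np.float64(192.85113727517086))
```

View pics/w6.png

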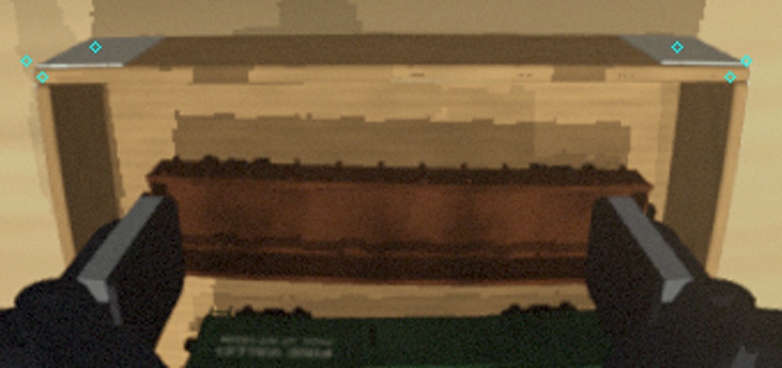

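```bash
python3 -m crank '[[[0,0,0],[0,0,-0.025],0.085],[[0,0,0],[0,0,-0.025],0.085],[[0,0,0],[0,0,-0.018],0.085],[[0,0,0],[0,0,-0.01],0.085],[[0,0,0],[0,0,0],0.085]]'
python3 - <<'E'
from h import *
T=tool();c=read_camera("wrist"); cv2.imwrite("pics/w7.png",c["color"][:,:,::-1]); s=read_camera("side");crop(s["color"],240,110,370,210,6,"pics/s7.png");print(T[:3,3],tool()[:3,3],arm.read_state()['ft_force'])
E
```

```text
clock: 3.25
tool_pos: [415.8, 151.7, 36.5]
eef_rot: [-89.9, 0.0, 87.5]
ft_force: [0.2, -0.8, 0.6]
grip_width: 84.9
[415.80801474 151.69704734  36.52803429] [417.16622503 151.88386324  38.10148845] [0.69788144 0.94553533 0.41667227]
```

View pics/w7.png

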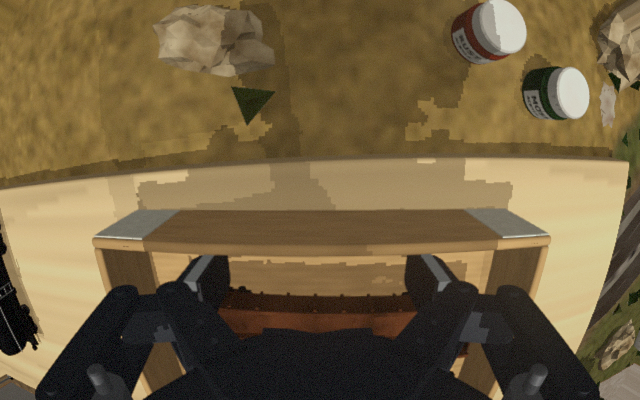

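View pics/s7.png

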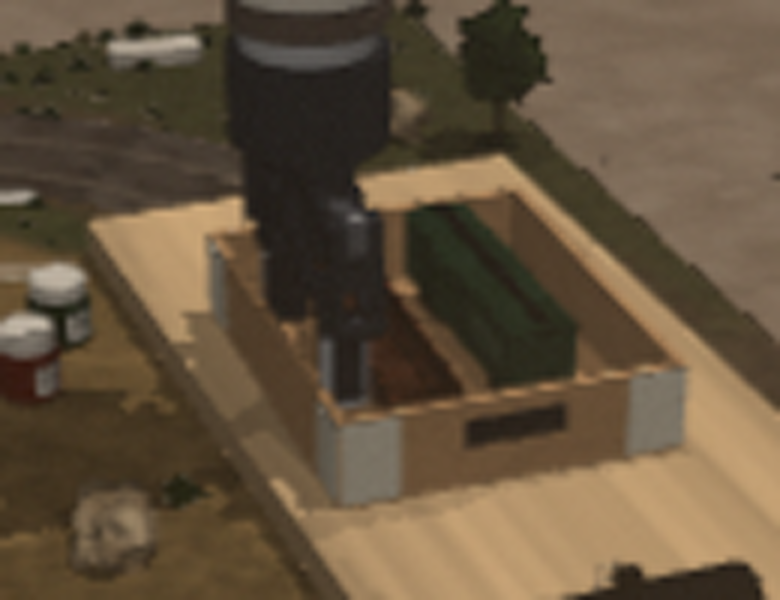

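```bash
python3 -m crank '[[[0,0,0],[0,0,-0.007],0.085],[[0,0,0],[0.01,-0.0004,0],0.085],[[0,0,0],[0.01,-0.0004,0],0.085],[[0,0,0],[0.008,-0.0004,0],0.085],[[0,0,0],[0.006,-0.0003,0],0.085]]'
python3 -m crank '[[[0,0,0],[0.005,-0.0002,0],0.085],[[0,0,0],[0.005,-0.0002,0],0.085],[[0,0,0],[0,0,0],0.085]]'
python3 - <<'E'
from h import *
T=tool();c=read_camera("wrist"); cv2.imwrite("pics/w8.png",c["color"][:,:,::-1]); t=read_camera("top");crop(t["color"],170,110,300,220,5,"pics/t8.png");s=read_camera("side");crop(s["color"],240,110,370,210,6,"pics/s8.png");print(T[:3,3],tool()[:3,3],arm.read_state()['ft_force'])
E
```

```text
clock: 3.85
tool_pos: [451.4, 150.2, 30.5]
eef_rot: [-90.0, -0.0, 87.5]
ft_force: [-1.2, -0.1, 0.1]
grip_width: 85.1
clock: 4.15
tool_pos: [461.0, 149.9, 30.4]
eef_rot: [-90.1, -0.0, 87.5]
ft_force: [0.2, 0.1, -0.4]
grip_width: 84.6
[461.02752949 149.87507112  30.43727959] [460.31692403 149.91714571  30.34730468] [-0.26426213 -0.46628437 -0.28431547]
```

View pics/w8.png

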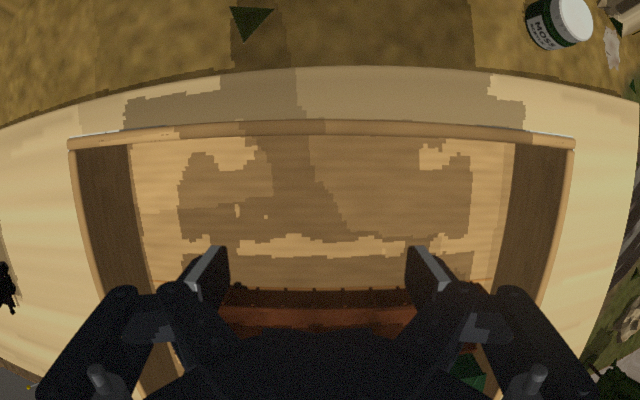

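View pics/s8.png

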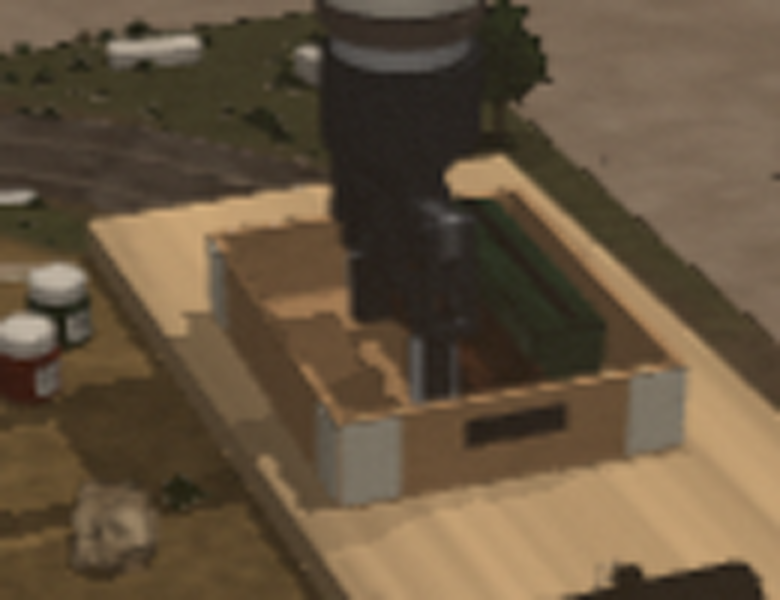

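View pics/t8.png

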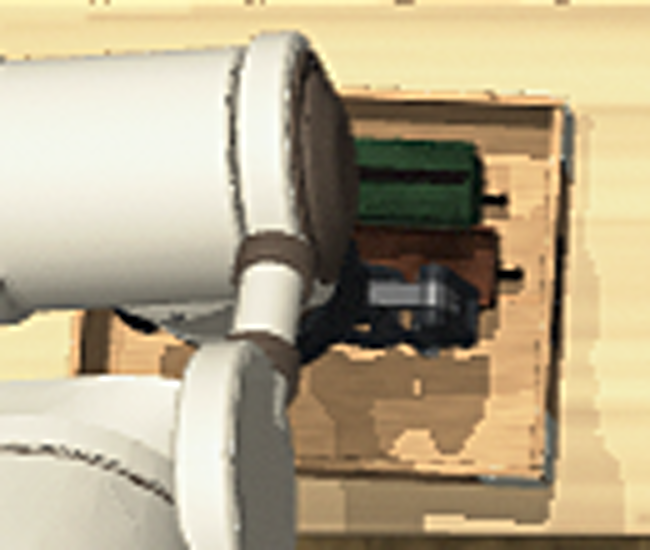

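```bash
python3 -m crank '[[[0,0,0],[0.004,-0.0002,0],0.085],[[0,0,0],[0.004,-0.0002,0],0.085],[[0,0,0],[0.003,0,0],0.085]]'
python3 -m crank '[[[0,0,0],[0.002,0,0],0.085],[[0,0,0],[0.0,0,0],0.085]]'
```

```text
clock: 4.6
tool_pos: [471.5, 149.5, 30.3]
eef_rot: [-90.0, 0.0, 87.5]
ft_force: [-2.0, -0.5, -0.5]
grip_width: 85.2
clock: 4.8
tool_pos: [473.7, 149.5, 30.3]
eef_rot: [-90.0, -0.0, 87.5]
ft_force: [-0.1, 0.1, 0.2]
grip_width: 84.7
```

```bash
python3 -m crank '[[[0,0,0],[0.003,0,0],0.085],[[0,0,0],[0,0,0],0.085]]'
python3 -m crank '[[[0,0,0],[0.002,0,0],0.085],[[0,0,0],[0.0,0,0],0.085]]'
python3 - <<'E'
from h import *
T=tool();print(T[:3,3]);s=read_camera("side");crop(s["color"],240,110,370,210,6,"pics/s9.png");print(tool()[:3,3],arm.read_state()['ft_force'])
E
```

```text
clock: 5.0
tool_pos: [476.6, 149.5, 30.4]
eef_rot: [-90.0, -0.0, 87.5]
ft_force: [0.3, -0.9, -0.2]
grip_width: 85.0
clock: 5.2
tool_pos: [478.4, 149.5, 30.3]
eef_rot: [-90.0, -0.0, 87.5]
ft_force: [-0.2, -0.1, -0.4]
grip_width: 85.2
[478.44285818 149.52519483  30.33501641]
[478.43541211 149.51197249  30.32961843] [-0.6935101   0.90801391 -0.38251406]
```

View pics/s9.png

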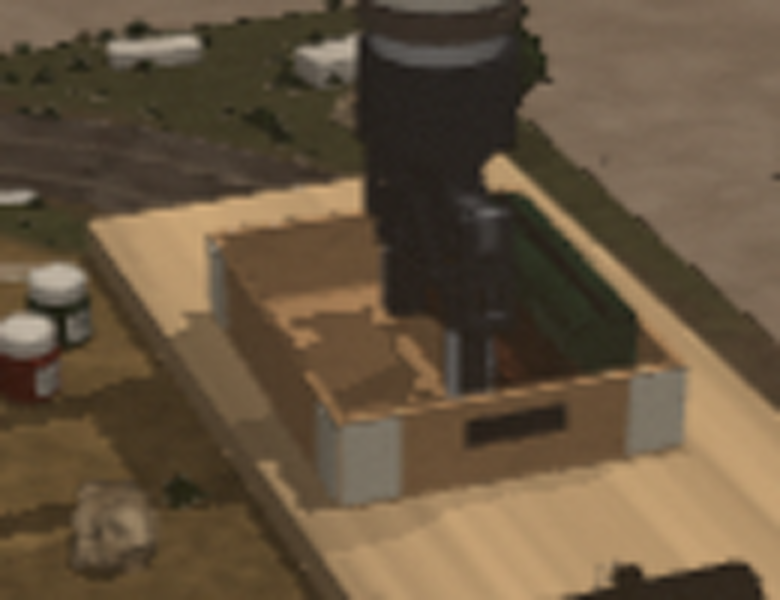

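```bash
python3 -m crank '[[[0,0,0],[0.002,0,0],0.085],[[0,0,0],[0,0,0],0.085]]'
python3 -m crank '[[[0,0,0],[0.002,0,0],0.085],[[0,0,0],[0.0,0,0],0.085]]'
python3 - <<'E'
from h import *
s=read_camera("side");crop(s["color"],290,130,370,190,10,"pics/s10.png");t=read_camera("top");crop(t["color"],220,110,300,180,9,"pics/t10.png");print(tool()[:3,3],arm.read_state()['ft_force'])
E
```

```text
clock: 5.45
tool_pos: [480.5, 149.5, 30.3]
eef_rot: [-90.0, -0.0, 87.5]
ft_force: [0.1, 0.2, -0.3]
grip_width: 85.0
clock: 5.65
tool_pos: [481.4, 149.5, 30.1]
eef_rot: [-89.9, 0.0, 87.5]
ft_force: [-5.3, -0.5, 3.1]
grip_width: 84.8
[481.37548625 149.5007542   30.0432662 ] [-4.8045666   0.07620687  3.57912422]
```

View pics/s10.png

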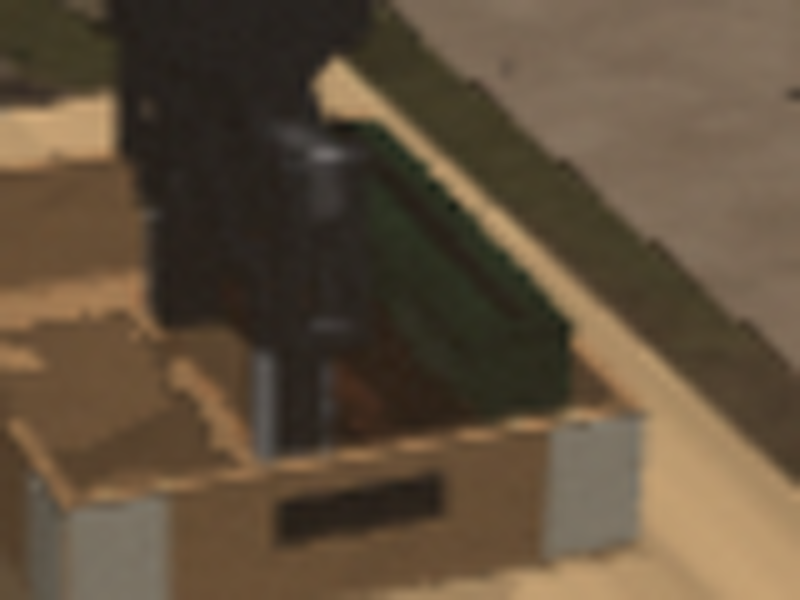

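View pics/t10.png

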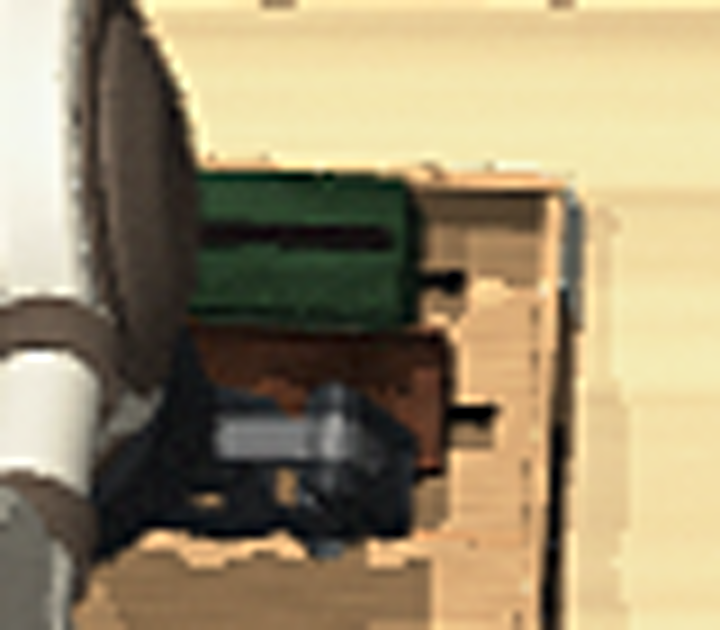

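```bash
python3 -m crank '[[[0,0,0],[-0.006,0,0],0.085],[[0,0,0],[-0.015,0,0.0],0.085],[[0,0,0],[0,0,0.04],0.085],[[0,0,0],[0,0,0.045],0.085],[[0,0,0],[0.02,0,0.045],0.085]]'
python3 -m crank '[[[0,0,0],[0.045,0,0.01],0.085],[[0,0,0],[0.035,0,0],0.085],[[0,0,0],[0,0,0],0.085],[[0,0,0],[0,0,0],0.085],[[0,0,0],[0,0,0],0.085]]'
python3 - <<'E'
from h import *
for i in range(2): read_camera("wrist")
T=tool();c=read_camera("wrist"); cv2.imwrite("pics/w11.png",c["color"][:,:,::-1]); np.save("w11T.npy",T); print(T[:3,3],tool()[:3,3])
crop(c["color"],185,15,455,255,2.8,"pics/w11c.png")
E
```

```text
clock: 6.25
tool_pos: [479.3, 149.7, 161.1]
eef_rot: [-89.9, 0.0, 87.5]
ft_force: [0.5, 1.2, -0.1]
grip_width: 85.2
clock: 6.75
tool_pos: [560.3, 149.6, 169.9]
eef_rot: [-90.0, 0.0, 87.5]
ft_force: [-0.5, 0.4, -0.2]
grip_width: 85.0
[560.24099184 149.68866031 170.13179609] [560.37945941 149.69305637 170.28738614]
```

View pics/w11c.png

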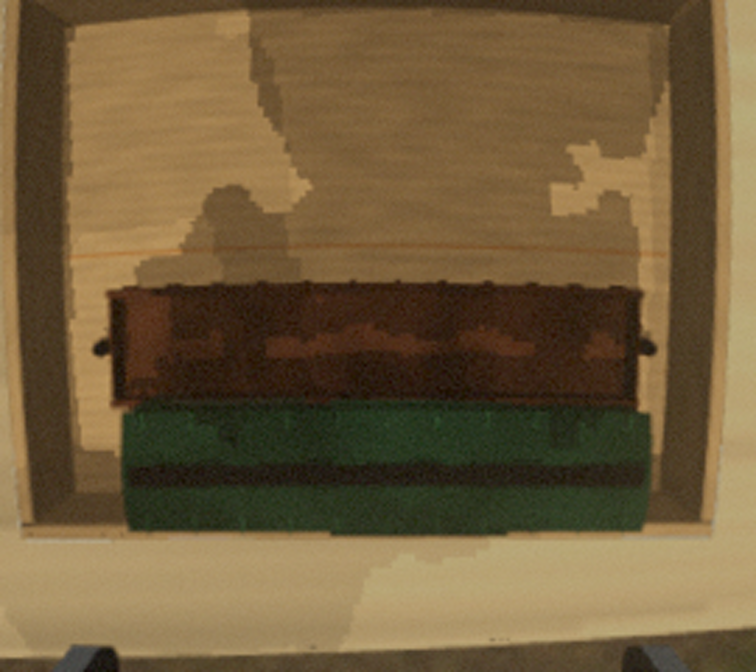

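```bash
python3 -m crank '[[[0,0,0],[-0.003,-0.03,0.005],0.085],[[0,0,0],[-0.003,-0.045,0.005],0.085],[[0,0,0],[-0.003,-0.048,0.005],0.085],[[0,0,0],[-0.003,-0.048,0.003],0.085],[[0,0,0],[-0.003,-0.048,0.002],0.085]]'
python3 -m crank '[[[0,0,0],[-0.003,-0.048,0],0.085],[[0,0,0],[-0.003,-0.048,0],0.085],[[0,0,0],[-0.003,-0.048,0],0.085],[[0,0,0],[-0.003,-0.045,0],0.085],[[0,0,0],[-0.003,-0.039,0],0.085]]'
python3 -m crank '[[[0,0,0],[0,0,0],0.085],[[0,0,0],[0,0,0],0.085]]'
python3 - <<'E'
from h import *
for i in range(4): read_camera("wrist")
T=tool();c=read_camera("wrist"); cv2.imwrite("pics/w12.png",c["color"][:,:,::-1]); np.save("w12T.npy",T); print(T[:3,3],tool()[:3,3])
crop(c["color"],220,60,420,260,3,"pics/w12c.png")
E
```

```text
clock: 7.4
tool_pos: [545.6, -70.9, 190.9]
eef_rot: [-90.1, 0.0, 87.5]
ft_force: [1.2, -0.2, -0.3]
grip_width: 85.0
clock: 7.9
tool_pos: [530.4, -299.5, 190.6]
eef_rot: [-90.0, 0.0, 87.4]
ft_force: [-0.4, 0.3, 0.1]
grip_width: 85.1
clock: 8.1
tool_pos: [530.7, -297.7, 190.2]
eef_rot: [-90.0, -0.0, 87.4]
ft_force: [0.1, -0.2, 0.1]
grip_width: 85.1
[ 531.37637815 -296.01181726  190.33099547] [ 531.44156572 -296.12421498  190.38330736]
```

View pics/w12.png

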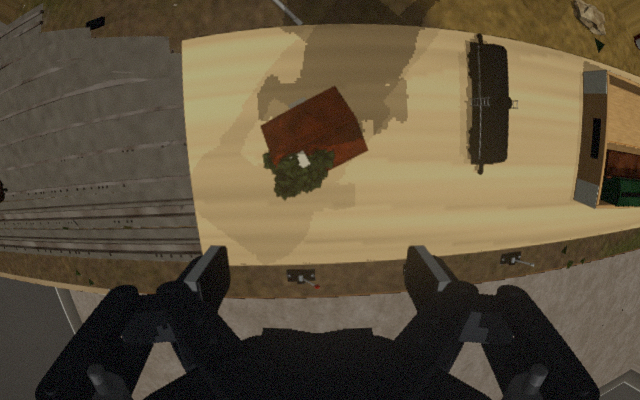

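View pics/w12c.png

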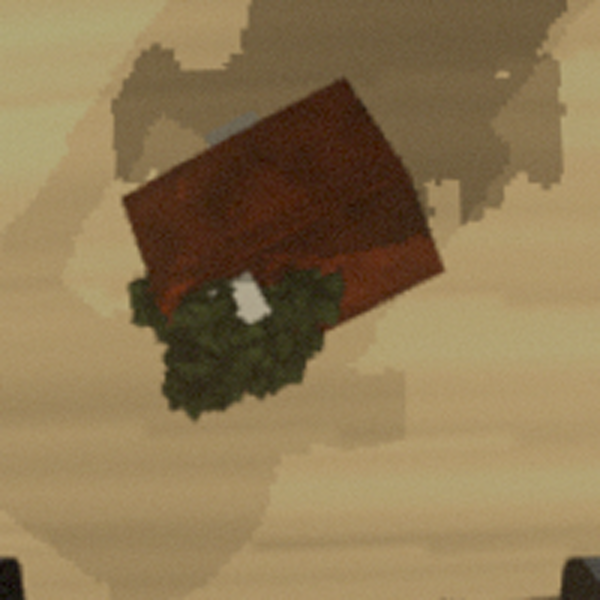

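```bash
python3 - <<'E'
from h import *
np.set_printoptions(precision=1,suppress=True)
c=read_camera("wrist");T=np.load("w12T.npy");s=read_camera("side");t=read_camera("top")
f=lambda p:(220+p[0]/3,60+p[1]/3)
for z in (57,62):
    A,B,C=[onz(c,f(p),z,T) for p in ((122,198),(343,80),(443,270))]
    print(z,A,B,C,"AB",np.linalg.norm(A-B),"BC",np.linalg.norm(B-C),np.degrees(np.arctan2(*(B-A)[1::-1])),np.degrees(np.arctan2(*(C-B)[1::-1])),"cen",(A+C)/2)
q=lambda p:(250+p[0]/3.3,120+p[1]/3.3)
g=lambda p:(340+p[0]/3.5,120+p[1]/3.5)
print("A",tri(ray(c,f((122,198)),T),ray(t,g((416,178)))))
print("B",tri(ray(c,f((343,80)),T),ray(t,g((312,225))),ray(s,q((410,435)))))
print("C",tri(ray(c,f((443,270)),T),ray(t,g((270,137)))))
crop(s["color"],360,220,440,285,10,"pics/s12.png")
E
```

```text
57 [ 470.1 -341.8   57. ] [ 439.2 -276.7   57. ] [ 495.3 -249.4   57. ] AB 72.07031126952148 BC 62.35508716966992 115.38062601858762 25.93995781977198 cen [ 482.7 -295.6   57. ]
62 [ 470.  -340.9   62. ] [ 439.7 -277.    62. ] [ 494.7 -250.2   62. ] AB 70.72961116429289 BC 61.1951161572335 115.38062601858762 25.93995781977198 cen [ 482.4 -295.6   62. ]
A (array([ 469.3, -345.2,   47.5]), [1.9, 1.9])
B (array([ 439. , -278.4,   55.4]), [1.8, 2.0, 2.1])
C (array([ 492.4, -251.5,   67. ]), [1.8, 1.8])
```

View pics/s12.png

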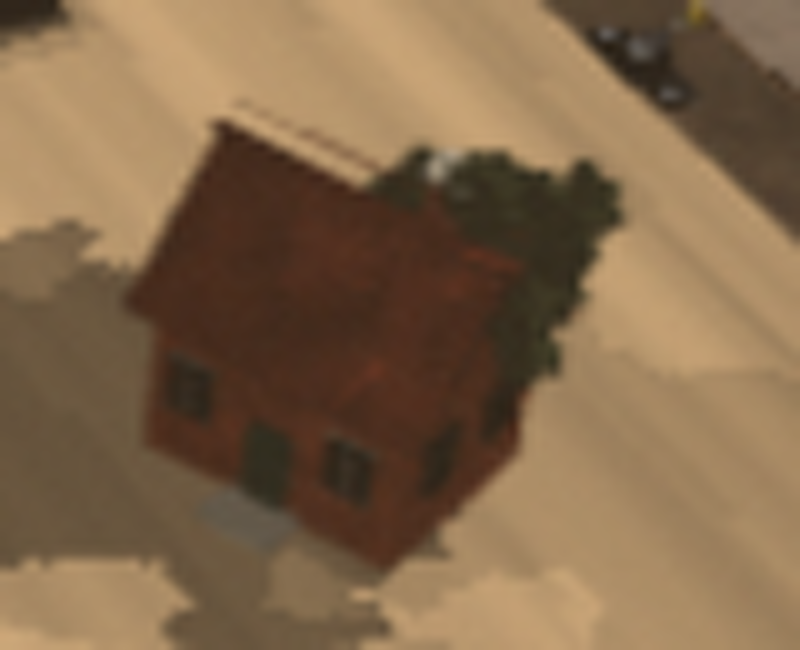

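```bash
python3 -m crank '[[[0,0,-0.134],[-0.007,0.002,0],0.085],[[0,0,-0.134],[-0.007,0.002,0],0.085],[[0,0,-0.134],[-0.007,0.002,0],0.085],[[0,0,-0.134],[-0.007,0.002,0],0.085],[[0,0,-0.134],[-0.007,0.002,0],0.085]]'
python3 -m crank '[[[0,0,-0.134],[-0.007,0.002,0],0.085],[[0,0,-0.134],[-0.007,0.002,0],0.085],[[0,0,-0.134],[-0.008,0.001,0],0.085],[[0,0,0],[0,0,-0.02],0.085],[[0,0,0],[0,0,0],0.085]]'
python3 - <<'E'
from h import *
for i in range(4): read_camera("wrist")
T=tool();c=read_camera("wrist"); cv2.imwrite("pics/w13.png",c["color"][:,:,::-1]); np.save("w13T.npy",T); print(T[:3,3],tool()[:3,3],arm.read_state()['eef_rot'])
E
```

```text
clock: 9.0
tool_pos: [496.0, -287.1, 190.4]
eef_rot: [-90.0, 0.0, 48.8]
ft_force: [0.1, 0.7, -0.1]
grip_width: 85.0
clock: 9.5
tool_pos: [472.9, -281.0, 168.1]
eef_rot: [-89.8, 0.1, 26.1]
ft_force: [-0.2, 0.1, 0.2]
grip_width: 84.9
[ 474.67200097 -282.66500947  171.11610609] [ 474.7111951  -282.76952439  171.21117481] [-9.00747664e+01 -2.74373149e-02  2.60927103e+01]
```

View pics/w13.png

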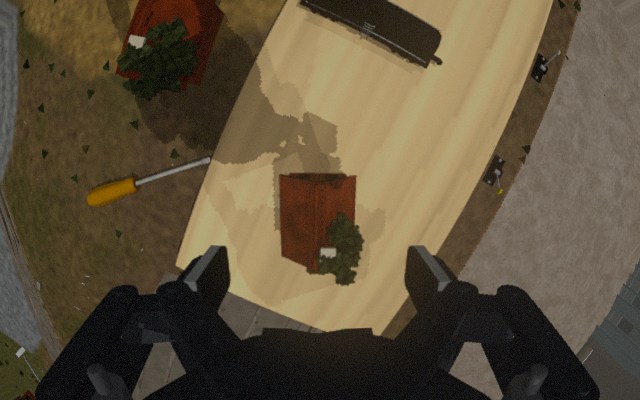

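```bash
python3 - <<'E'
from h import *
np.set_printoptions(precision=1,suppress=True)
T=np.load("w13T.npy"); im=cv2.imread("pics/w13.png")[:,:,::-1]; crop(im,260,160,390,300,5,"pics/w13c.png")
w=read_camera("wrist"); i=np.linalg.inv(T)
E
```

```text
(no output)
```

View pics/w13c.png

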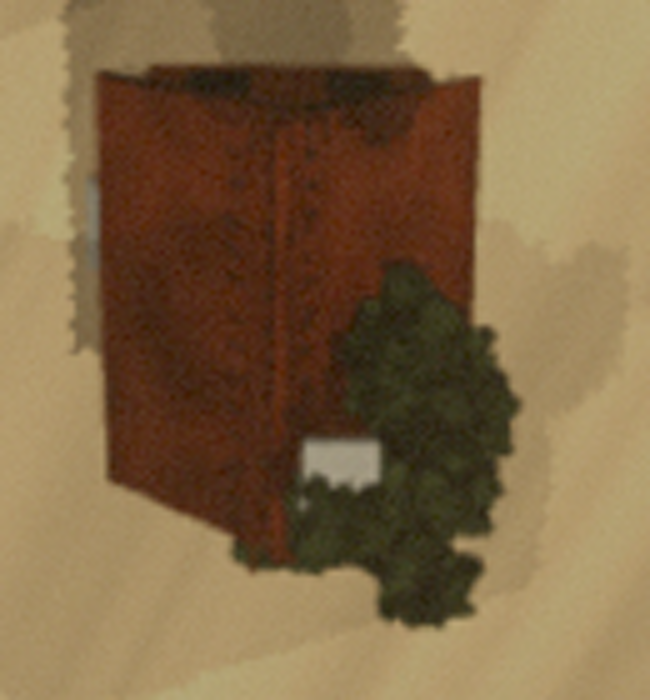

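```bash
python3 - <<'E'
from h import *
np.set_printoptions(precision=1,suppress=True)
T=np.load("w13T.npy"); w=read_camera("wrist"); i=np.linalg.inv(T)
f=lambda p:(260+p[0]/5,160+p[1]/5)
for n,p,z in (("eave+yF",(98,72),57),("eave+yB",(480,78),57),("eave-yF",(108,480),57),("baseF",(148,68),22),("baseB",(430,68),22),("ridge+y",(285,105),100),("ridge-y",(285,560),100),("tree right",(518,405),65),("tree edge start",(470,310),60),("tree bottom",(430,625),65)):
    P=onz(w,f(p),z,T); print(n,P,"tool",(i@np.r_[P,1])[:3])
E
```

```text
eave+yF [ 438.9 -277.5   57. ] tool [-29.8 114.1  20.5]
eave+yB [ 495.9 -250.7   57. ] tool [ 33.  114.1  19.5]
eave-yF [ 470.6 -344.    57. ] tool [-30.7 114.2 -53.2]
baseF [ 446.2 -280.4   22. ] tool [-24.7 149.1  14.7]
baseB [ 493.5 -257.2   22. ] tool [ 28.1 149.1  14.7]
ridge+y [ 465. -261.  100.] tool [ 0.9 71.1 23.8]
ridge-y [ 495.7 -323.5  100. ] tool [  0.9  71.2 -45.8]
tree right [ 526.7 -296.7   65. ] tool [ 40.6 106.2 -35.4]
tree edge start [ 512.5 -286.4   60. ] tool [ 32.3 111.1 -19.9]
tree bottom [ 533.7 -341.5   65. ] tool [ 27.  106.2 -78.7]
```

```bash
python3 -m crank '[[[0,0,0],[0.0014,0.0007,-0.04],0.085],[[0,0,0],[0,0,-0.035],0.085],[[0,0,0],[0,0,-0.005],0.085],[[0,0,0],[0,0,0],0.085]]'
python3 - <<'E'
from h import *
for i in range(2): read_camera("wrist")
T=tool();c=read_camera("wrist"); cv2.imwrite("pics/w14.png",c["color"][:,:,::-1]); np.save("w14T.npy",T); print(T[:3,3],tool()[:3,3],arm.read_state()['eef_rot'])
s=read_camera("side"); crop(s["color"],350,190,450,290,6,"pics/s14.png")
E
```

```text
clock: 10.25
tool_pos: [475.2, -281.4, 89.9]
eef_rot: [-89.9, 0.0, 26.1]
ft_force: [0.7, -0.1, 1.0]
grip_width: 84.9
[ 476.74080329 -282.84441799   92.40843218] [ 476.91669692 -283.00827489   92.70231073] [-9.02213519e+01 -8.23860143e-02  2.60722808e+01]
```

View pics/w14.png

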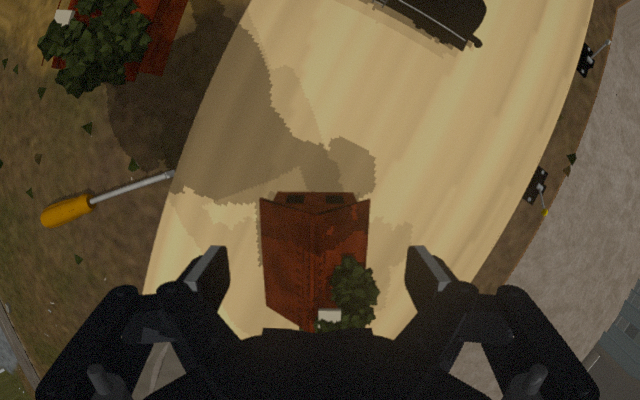

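View pics/s14.png

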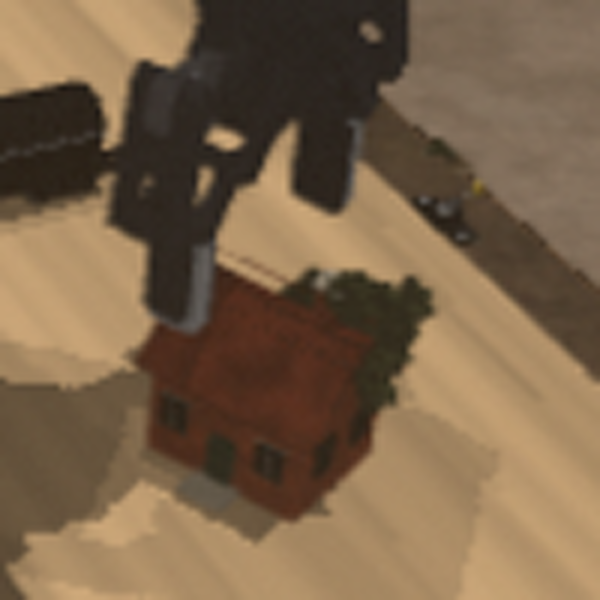

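```bash
python3 -m crank '[[[0,0,0],[0,0,-0.018],0.085],[[0,0,0],[0,0,-0.013],0.085],[[0,0,0],[0,0,-0.007],0.085],[[0,0,0],[0,0,-0.003],0.085],[[0,0,0],[0,0,0],0.085]]'
python3 - <<'E'
from h import *
for i in range(2): read_camera("wrist")
T=tool();c=read_camera("wrist"); cv2.imwrite("pics/w15.png",c["color"][:,:,::-1]); print(T[:3,3],tool()[:3,3],arm.read_state()['ft_force'])
s=read_camera("side"); crop(s["color"],350,190,450,290,6,"pics/s15.png")
E
```

```text
clock: 10.95
tool_pos: [475.5, -281.7, 49.1]
eef_rot: [-90.0, 0.0, 26.1]
ft_force: [-0.8, 0.2, 0.6]
grip_width: 85.1
[ 475.90302724 -282.05146135   49.78110843] [ 475.98214726 -282.17061264   49.94335441] [-0.09836748  0.45839427  0.67619153]
```

View pics/w15.png

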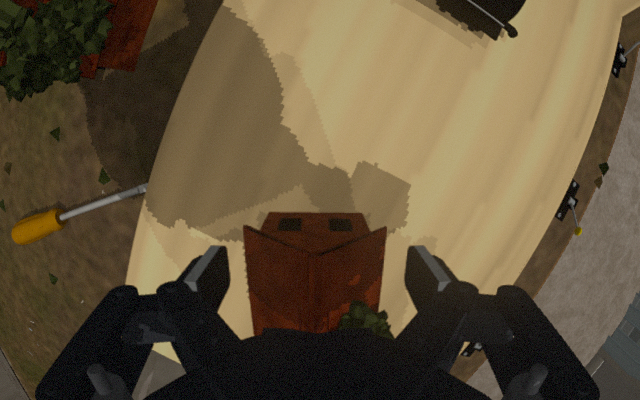

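View pics/s15.png

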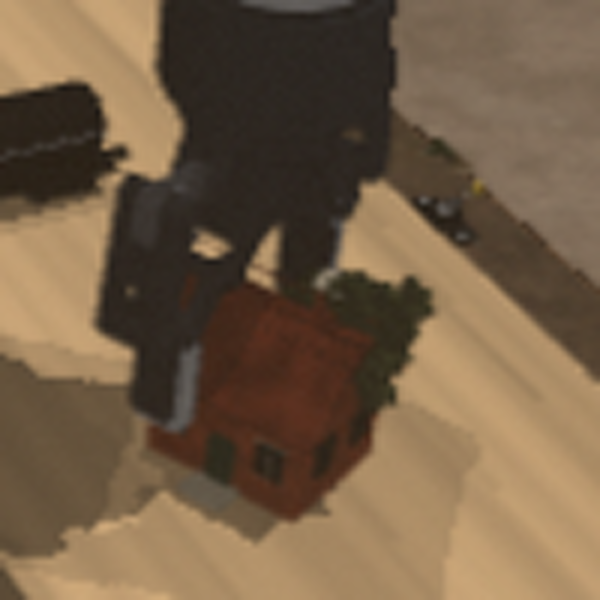

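```bash
python3 -m crank '[[[0,0,0],[0,0,0],0.045],[[0,0,0],[0,0,0],0.045],[[0,0,0],[0,0,0],0.045],[[0,0,0],[0,0,0],0.045],[[0,0,0],[0,0,0],0.045]]'
python3 -m crank '[[[0,0,0],[0,0,0],0.045],[[0,0,0],[0,0,0],0.045]]'
python3 - <<'E'
from h import *
T=tool();c=read_camera("wrist"); cv2.imwrite("pics/w16.png",c["color"][:,:,::-1]); print(T[:3,3],tool()[:3,3],arm.read_state()['ft_force'])
s=read_camera("side"); crop(s["color"],350,190,450,290,6,"pics/s16.png")
E
```

```text
clock: 11.65
tool_pos: [476.0, -282.2, 49.9]
eef_rot: [-90.1, -0.0, 26.1]
ft_force: [0.2, 0.9, 4.6]
grip_width: 50.4
clock: 11.85
tool_pos: [476.0, -282.2, 49.9]
eef_rot: [-90.1, -0.0, 26.1]
ft_force: [0.3, -0.1, 5.7]
grip_width: 50.9
[ 476.00574342 -282.15714077   49.87851332] [ 476.01993019 -282.16906089   49.90189963] [-0.13583392  0.7411993   4.39936322]
```

View pics/w16.png

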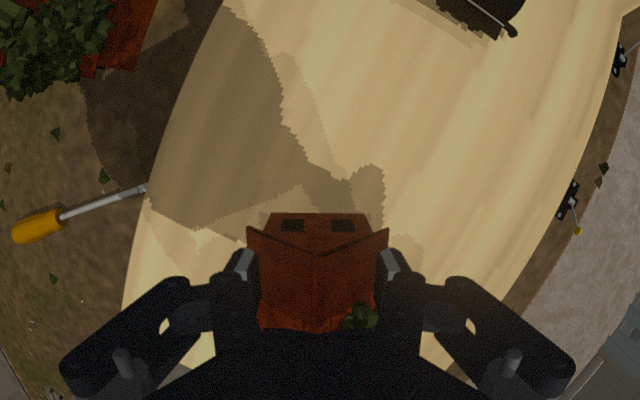

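View pics/s16.png

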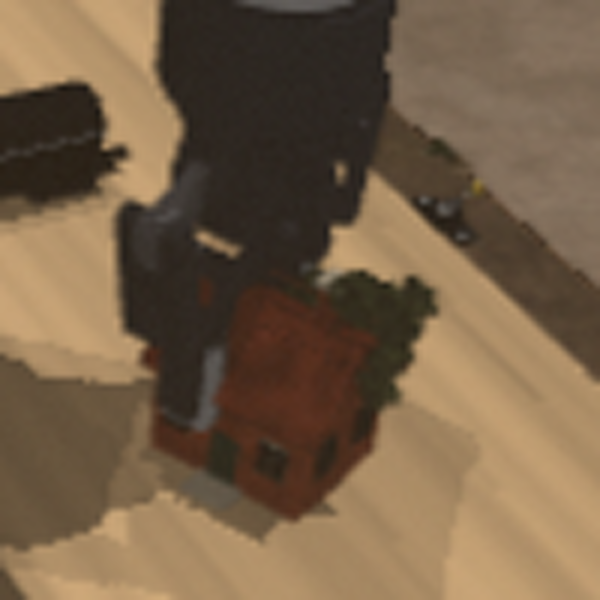

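```bash
python3 -m crank '[[[0,0,0],[0,0,0.01],0.045],[[0,0,0],[0,0,0.02],0.045],[[0,0,0],[0,0,0.03],0.045],[[0,0,0],[0,0,0.03],0.045],[[0,0,0],[0,0,0.03],0.045]]'
python3 - <<'E'
from h import *
read_camera("wrist")
c=read_camera("wrist"); print(tool()[:3,3],arm.read_state()['ft_force'],arm.read_state()['joints'],arm.read_state()['grip_width'])
s=read_camera("side"); crop(s["color"],350,150,450,290,5,"pics/s17.png")
E
```

```text
clock: 12.45
tool_pos: [475.0, -281.2, 170.1]
eef_rot: [-89.9, 0.0, 26.1]
ft_force: [1.1, -0.2, -0.4]
grip_width: 50.7
[ 477.6334836  -283.52316102  174.26857853] [ 1.19131696  0.02259366 -0.92440151] [-4.31611586e+01  9.17477518e+00  9.89851880e+01  3.15045636e-03
  7.13580330e+01 -6.92418120e+01] 50.52500992330832
```

View pics/s17.png

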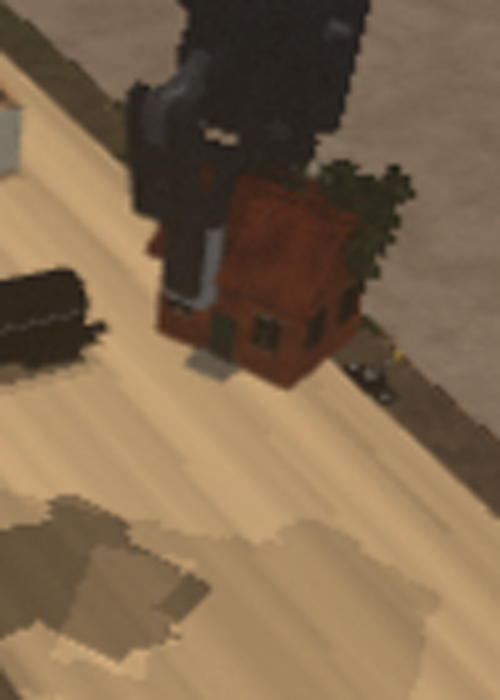

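```bash
python3 -m crank '[[[0,0,-0.03],[-0.003,0.025,0],0.045],[[0,0,-0.05],[-0.003,0.04,0],0.045],[[0,0,-0.05],[-0.003,0.045,0],0.045],[[0,0,-0.05],[-0.003,0.045,0],0.045],[[0,0,-0.05],[-0.003,0.045,0],0.045]]'
python3 -m crank '[[[0,0,-0.05],[-0.003,0.045,0],0.045],[[0,0,-0.05],[-0.003,0.045,0],0.045],[[0,0,-0.05],[-0.003,0.045,0],0.045],[[0,0,-0.05],[-0.003,0.045,0],0.045],[[0,0,-0.04],[-0.003,0.04,0],0.045]]'
python3 -m crank '[[[0,0,-0.029],[-0.002,0.032,0],0.045],[[0,0,0],[0,0,0],0.045],[[0,0,0],[0,0,0],0.045],[[0,0,0],[0,0,0],0.045]]'
python3 - <<'E'
from h import *
for i in range(2):read_camera("wrist")
T=tool();c=read_camera("wrist"); cv2.imwrite("pics/w18.png",c["color"][:,:,::-1]); np.save("w18T.npy",T); print(T[:3,3],tool()[:3,3],arm.read_state()['eef_rot'])
s=read_camera("side"); crop(s["color"],220,70,380,220,4,"pics/s18.png")
E
```

```text
clock: 13.1
tool_pos: [458.8, -79.6, 167.4]
eef_rot: [-89.9, 0.2, 12.7]
ft_force: [0.5, 0.3, -0.5]
grip_width: 50.4
clock: 13.6
tool_pos: [443.7, 140.2, 167.5]
eef_rot: [-90.0, 0.2, -0.9]
ft_force: [0.7, -0.6, -1.3]
grip_width: 51.1
clock: 14.0
tool_pos: [443.1, 169.3, 168.4]
eef_rot: [-90.0, 0.1, -2.6]
ft_force: [-0.2, -0.1, 0.2]
grip_width: 50.8
[443.52070558 169.11907321 168.84800587] [443.6754067  169.17867976 169.0633491 ] [-9.00138976e+01  2.27284653e-02 -2.61676874e+00]
```

View pics/w18.png

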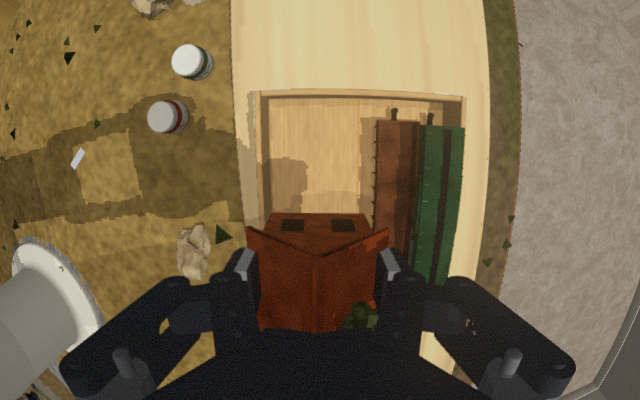

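View pics/s18.png

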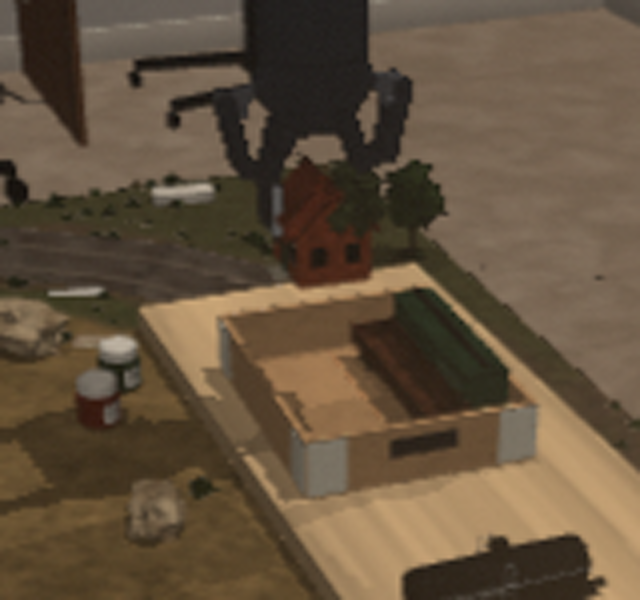

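```bash
python3 - <<'E'
from h import *
im=cv2.imread("pics/w18.png")[:,:,::-1]; crop(im,235,80,485,270,3.2,"pics/w18c.png")
E
```

View pics/w18c.png

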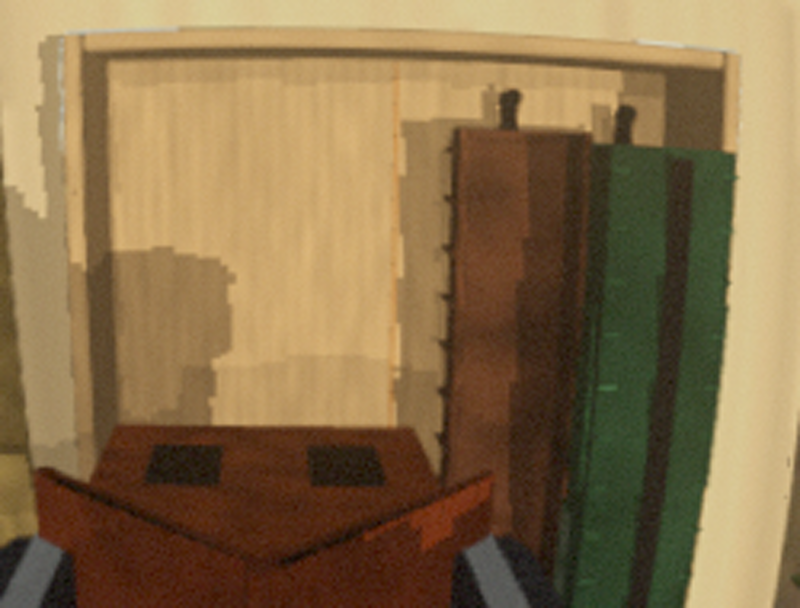

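```bash
python3 - <<'E'
from h import *
np.set_printoptions(precision=1,suppress=True)
T=np.load("w18T.npy"); w=read_camera("wrist"); i=np.linalg.inv(T)
f=lambda p:(235+p[0]/3.2,80+p[1]/3.2)
for n,p,z in (("rimin",(85,55),67),("rimin",(94,460),67),("rib",(447,150),55),("rib",(440,440),55),("gonbody",(456,130),57),("boxtopR",(735,150),75),("rim+x in",(723,60),67),("hbaseL",(117,428),141),("hbaseR",(413,430),141),("eaveL",(37,470),175),("eaveR",(493,475),175),("line",(395,70),26),("line",(392,420),26)):
    P=onz(w,f(p),z,T); print(n,P,"tool",(i@np.r_[P,1])[:3])
E
```

```text
rimin [405.8 254.5  67. ] tool [-41.5 101.9  83.6]
rimin [400.2 153.2  67. ] tool [-42.5 101.9 -17.8]
rib [493.4 227.1  55. ] tool [ 47.3 113.8  60.3]
rib [491.  150.5  55. ] tool [ 48.4 113.8 -16.4]
gonbody [495.5 232.2  57. ] tool [ 49.1 111.8  65.4]
boxtopR [564.1 228.3  75. ] tool [117.8  93.7  64.6]
rim+x in [564.8 251.1  67. ] tool [117.5 101.7  87.5]
hbaseL [419.6 184.9 141. ] tool [-24.6  27.9  14.6]
hbaseR [471.1 182.1 141. ] tool [27.  27.8 14.3]
eaveL [413.3 189.8 175. ] tool [-31.2  -6.1  19.3]
eaveR [477.7 186.1 175. ] tool [33.4 -6.2 18.5]
line [484.7 249.   26. ] tool [ 37.7 142.8  81.7]
line [481.6 147.5  26. ] tool [ 39.1 142.8 -19.8]
```

```bash
python3 -m crank '[[[0,0,0],[0.0035,0,-0.025],0.045],[[0,0,0],[0,0,-0.03],0.045],[[0,0,0],[0,0,-0.025],0.045],[[0,0,0],[0,0,-0.012],0.045],[[0,0,0],[0,0,0],0.045]]'
python3 - <<'E'
from h import *
for i in range(2):read_camera("wrist")
T=tool();c=read_camera("wrist"); cv2.imwrite("pics/w19.png",c["color"][:,:,::-1]); np.save("w19T.npy",T); print(T[:3,3],tool()[:3,3],arm.read_state()['ft_force'])
s=read_camera("side"); crop(s["color"],240,90,370,210,5,"pics/s19.png")
E
```

```text
clock: 14.75
tool_pos: [445.8, 169.8, 75.8]
eef_rot: [-90.0, 0.2, -2.6]
ft_force: [0.1, 0.2, -1.1]
grip_width: 50.0
[447.87532942 170.17031377  78.22985548] [448.35058074 170.26932617  78.73917448] [ 0.81253986 -0.37284249 -1.20833127]
```

View pics/w19.png

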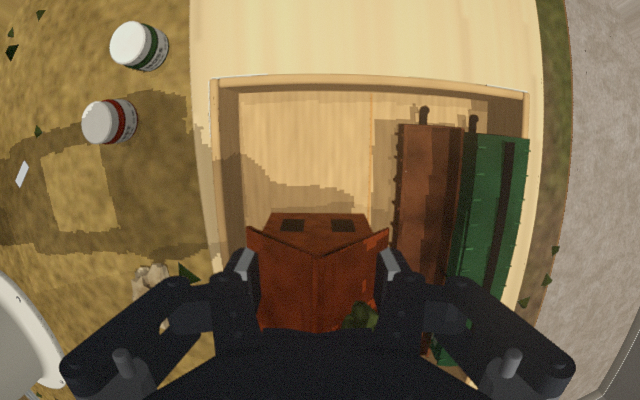

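View pics/s19.png

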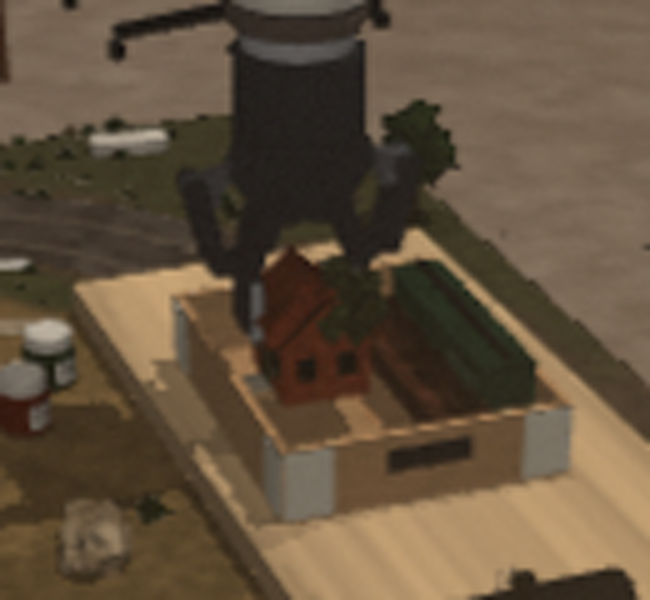

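```bash
python3 -m crank '[[[0,0,0],[0,0,-0.007],0.045],[[0,0,0],[0,0,-0.005],0.045],[[0,0,0],[0,0,-0.004],0.045],[[0,0,0],[0,0,0],0.045],[[0,0,0],[0,0,0],0.045]]'
python3 -m crank '[[[0,0,0],[0,0,0],0.045],[[0,0,0],[0,0,0],0.045]]'
```

```text
clock: 15.45
tool_pos: [447.0, 170.2, 61.1]
eef_rot: [-90.0, 0.0, -2.5]
ft_force: [-0.4, 0.0, -1.7]
grip_width: 50.6
clock: 15.65
tool_pos: [447.3, 170.2, 61.5]
eef_rot: [-90.0, -0.0, -2.5]
ft_force: [0.8, -1.1, -0.5]
grip_width: 50.6
```

```bash
python3 -m crank '[[[0,0,0],[0,0,-0.003],0.045],[[0,0,0],[0,0,-0.002],0.045],[[0,0,0],[0,0,0],0.045],[[0,0,0],[0,0,0],0.045]]'
python3 -m crank '[[[0,0,0],[0,0,-0.0015],0.045],[[0,0,0],[0,0,0],0.045],[[0,0,0],[0,0,0],0.045]]'
python3 - <<'E'
from h import *
s=read_camera("side"); crop(s["color"],270,120,350,195,8,"pics/s20.png");print(tool()[:3,3],arm.read_state()['ft_force'])
E
```

```text
clock: 16.05
tool_pos: [447.0, 170.2, 56.2]
eef_rot: [-90.0, 0.0, -2.5]
ft_force: [-0.5, -0.6, -0.3]
grip_width: 50.5
clock: 16.35
tool_pos: [447.1, 170.2, 54.8]
eef_rot: [-90.0, 0.0, -2.5]
ft_force: [-0.2, -0.8, -1.2]
grip_width: 50.6
[447.0871907  170.22489763  54.81482656] [ 0.6160675  -0.09417205 -0.54412935]
```

View pics/s20.png

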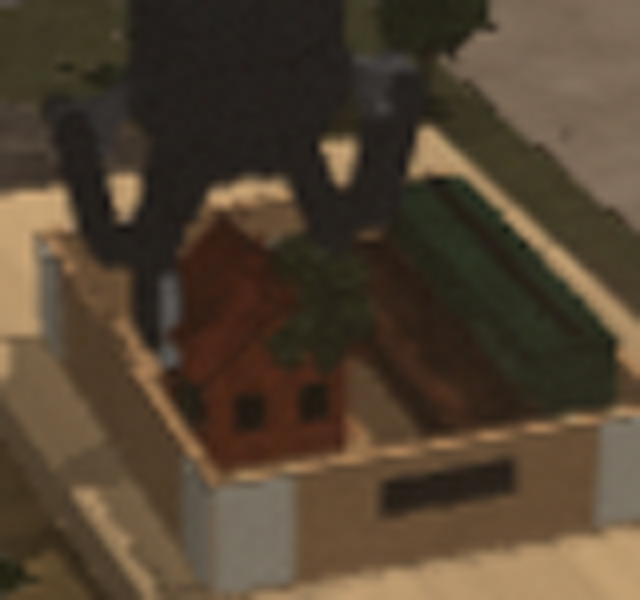

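Not yet in contact; 1 mm steps until the force rises.

```bash
python3 -m crank '[[[0,0,0],[0,0,-0.001],0.045],[[0,0,0],[0,0,0],0.045],[[0,0,0],[0,0,0],0.045]]'
python3 -m crank '[[[0,0,0],[0,0,-0.001],0.045],[[0,0,0],[0,0,0],0.045],[[0,0,0],[0,0,0],0.045]]'
```

```text
clock: 16.7
tool_pos: [447.3, 170.3, 53.9]
eef_rot: [-90.0, -0.0, -2.5]
ft_force: [1.0, 0.0, -0.3]
grip_width: 50.5
clock: 17.0
tool_pos: [447.4, 170.3, 53.9]
eef_rot: [-90.0, 0.0, -2.5]
ft_force: [-3.6, 0.0, 8.9]
grip_width: 51.0
```

```bash
python3 -m crank '[[[0,0,0],[0,0,0.0006],0.045],[[0,0,0],[0,0,0],0.052],[[0,0,0],[0,0,0],0.056],[[0,0,0],[0,0,0],0.058],[[0,0,0],[0,0,0],0.058]]'
python3 - <<'E'
from h import *
c=read_camera("wrist");cv2.imwrite("pics/w21.png",c["color"][:,:,::-1])
s=read_camera("side"); crop(s["color"],270,120,350,195,8,"pics/s21.png");st=arm.read_state();print(tool()[:3,3],st['ft_force'],st['grip_width'])
E
```

```text
clock: 17.5
tool_pos: [447.0, 170.2, 53.3]
eef_rot: [-90.0, 0.0, -2.5]
ft_force: [-0.2, -0.0, 0.2]
grip_width: 58.0
[447.03500525 170.18693433  53.28264753] [-0.79604413 -0.19591114  0.79850325] 58.070512568208244
```

View pics/w21.png

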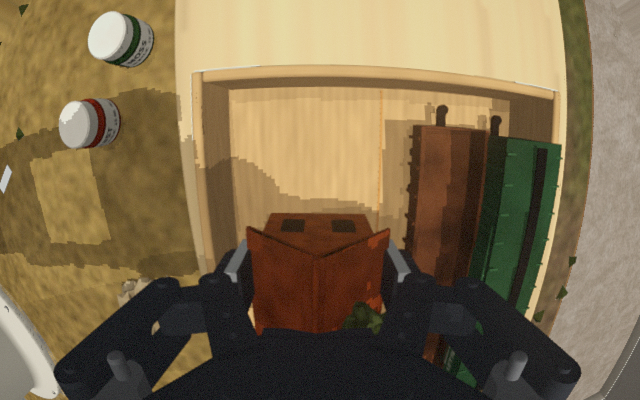

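View pics/s21.png

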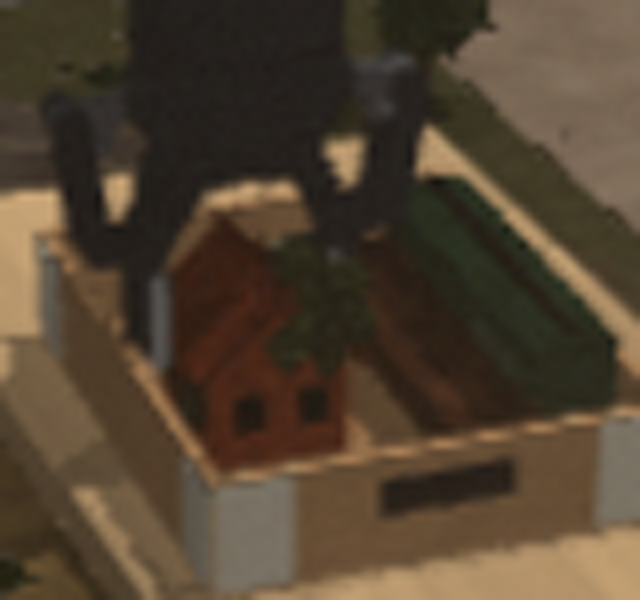

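```bash
python3 -m crank '[[[0,0,0],[0.001,0,0],0.06],[[0,0,0],[0,0,0],0.063],[[0,0,0],[0,0,0],0.066],[[0,0,0],[0,0,0],0.067],[[0,0,0],[0,0,0],0.067]]'
python3 -m crank '[[[0,0,0],[0,0,0.002],0.067],[[0,0,0],[0,0,0.003],0.067],[[0,0,0],[0,0,0],0.067]]'
python3 - <<'E'
from h import *
c=read_camera("wrist");cv2.imwrite("pics/w22.png",c["color"][:,:,::-1])
s=read_camera("side"); crop(s["color"],270,120,350,195,8,"pics/s22.png");st=arm.read_state();print(tool()[:3,3],st['ft_force'],st['grip_width'])
E
```

```text
clock: 18.1
tool_pos: [448.1, 170.2, 53.4]
eef_rot: [-90.0, 0.0, -2.5]
ft_force: [-0.3, -0.1, -0.5]
grip_width: 66.9
clock: 18.4
tool_pos: [448.6, 170.3, 59.0]
eef_rot: [-90.0, -0.1, -2.5]
ft_force: [0.1, 0.0, 0.5]
grip_width: 67.1
[448.27442204 170.2389238   58.61984835] [ 0.35399433 -0.44503583  0.21765329] 66.93984071562022
```

View pics/w22.png

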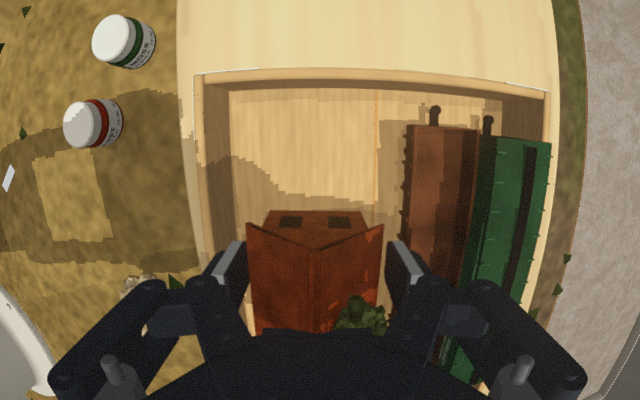

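View pics/s22.png

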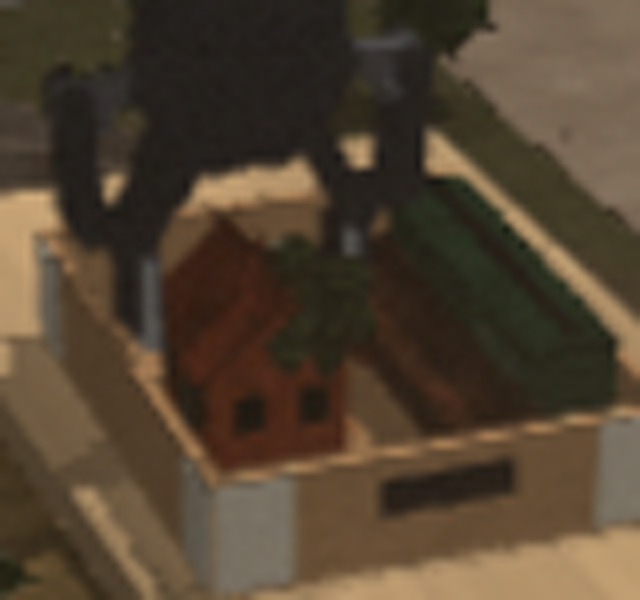

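House stays put, clear of the fingers. Rise straight up.

```bash
python3 -m crank '[[[0,0,0],[0,0,0.01],0.067],[[0,0,0],[0,0,0.02],0.067],[[0,0,0],[0,0,0.03],0.067],[[0,0,0],[0,0,0.035],0.067],[[0,0,0],[0,0,0.035],0.067]]'
python3 -m crank '[[[0,0,0],[-0.02,-0.04,0.01],0.067],[[0,0,0],[-0.02,-0.04,0.01],0.067],[[0,0,0],[-0.02,-0.04,0.01],0.067],[[0,0,0],[-0.02,-0.045,0],0.067],[[0,0,0],[-0.02,-0.045,0],0.067]]'
python3 -m crank '[[[0,0,0],[-0.02,-0.045,0],0.067],[[0,0,0],[-0.01,-0.045,0],0.067],[[0,0,0],[0,0,0],0.067],[[0,0,0],[0,0,0],0.067]]'
python3 - <<'E'
from h import *
for i in range(2): read_camera("wrist")
T=tool();c=read_camera("wrist");cv2.imwrite("pics/w23.png",c["color"][:,:,::-1]);np.save("w23T.npy",T)
s=read_camera("side"); crop(s["color"],250,110,370,210,6.5,"pics/s23.png");t=read_camera("top"); crop(t["color"],170,110,370,220,4,"pics/t23.png");st=arm.read_state();print(tool()[:3,3],st['ft_force'])
E
```

```text
clock: 19.0
tool_pos: [447.8, 170.2, 190.2]
eef_rot: [-90.0, -0.0, -2.5]
ft_force: [0.5, -0.5, 0.2]
grip_width: 66.7
clock: 19.5
tool_pos: [347.3, -41.0, 219.5]
eef_rot: [-90.1, -0.1, -2.4]
ft_force: [0.7, -0.9, -0.4]
grip_width: 66.6
clock: 19.9
tool_pos: [317.8, -130.5, 218.9]
eef_rot: [-90.0, -0.0, -2.7]
ft_force: [0.6, 0.3, 0.6]
grip_width: 66.7
[ 318.50195591 -128.50805943  218.38825552] [-0.15659289  0.04768897 -0.01820161]
```

View pics/w23.png

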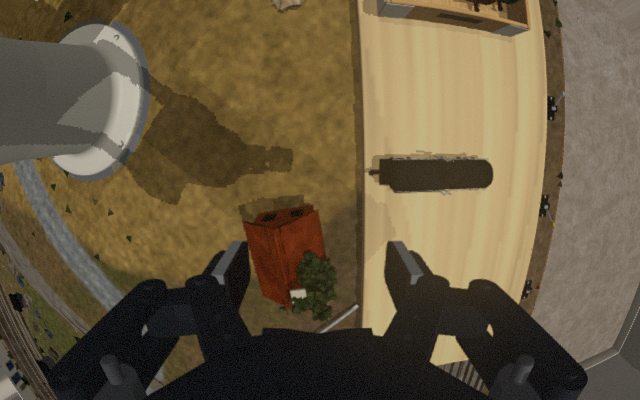

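View pics/s23.png

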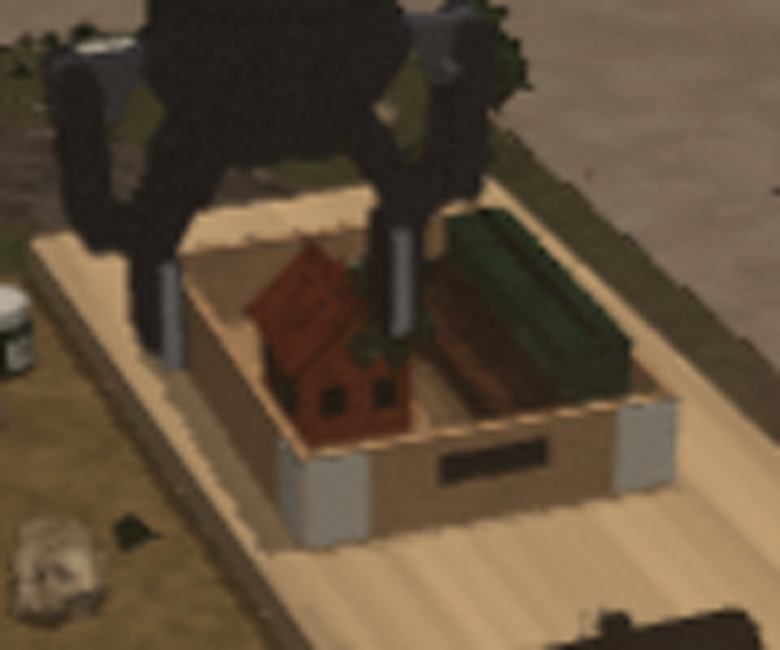

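View pics/t23.png

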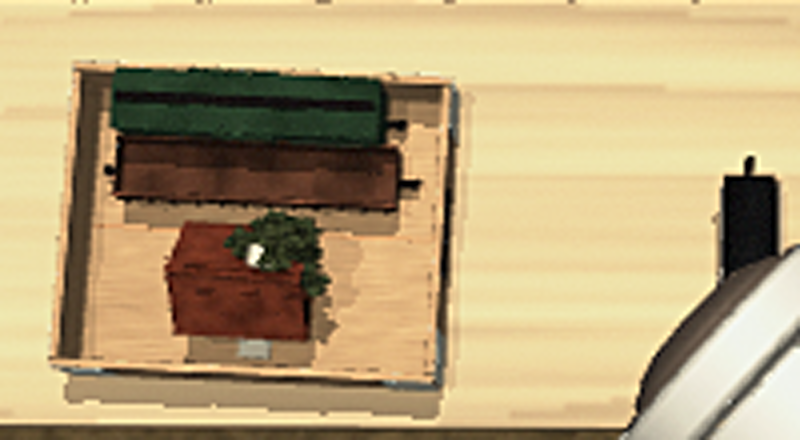

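```bash
python3 -c "
from rig import arm
print(arm.close_job())"
```

```text
the job is handed in; nothing more can be done
None
```

The job is handed in at about 20 s of the 54 s allowed; no verdict came back. Both wagons stand against the carton's +x long wall and the house stands beside them on the floor.

**What I did**
- **Wagons:** I pushed both wagons toward +x with the open fingers until they stopped against the wall at about 5 N. They were never gripped or lifted.
- **House:** I took the smaller house, the one on the board. I gripped it across its 52 mm walls (reading 50.6 mm), turned it by 28.6°, and lowered it in 1 mm steps until contact at about 9 N. Then I opened the fingers and lifted straight away.

**What the last checks showed**
- **Final pictures:** all three appear upright inside the walls, and the house did not move when the fingers left it. The tank car was never touched and looks unmoved, though I did not measure its position.
- **Positions:** the gondola measured about +28 mm from the middle line before the house went in, against the 16 mm required. The boxcar is farther over, against the wall, by eye. The house is at about -34 mm, from its measured place in the grip.
- **Disagreements:** the top and wrist cameras differed by about 3–5 mm on the carton's position, and a fit to the side camera alone was off by more. I went by the wrist view relative to the fingers. The free gap measured about 90 mm, where I had expected 85 mm.

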